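Set the bottle-lane guide with a feeler blade

ROBOT

A 7-joint arm with a two-finger parallel gripper is mounted at the origin on the work surface. World frame = base frame: x ahead of the robot, y to its left, z up, the work surface at z = 0. Lengths are in m, angles in rad, forces in N, time in s.
With the tool pointing down it reaches from about 0.425 to 0.875 m from the base axis. Payload 4.7 kg.
Tool frame: the origin (TCP) lies at the very end of the fingers, on their centre line; the grasp point (between the pads) lies behind it (ctrl.tcp_to_grasp is the y of the grasp point in the tool frame, in m); y points along the fingers, x is the direction in which the jaws open and shut, and the axes are right-handed (so a half turn about y gives the same grasp; the last joint's range is limited). The gripper opens to 87 mm and grips with 3 to 60 N. Pads are 19 mm wide; open, the fingers measure 117 mm over their backs; the gripper's body (75 mm by 190 mm) begins 51 mm behind the grasp point.
Start: joints at [1.316, 0.321, -0.07, 1.45, 0.023, 1.371, -0.057], TCP at [0.173, -0.627, 0.223] pointing down, gripper open.
Joint ranges: [-2.86, 2.86], [-0.3, 2.09], [-1.38, 1.24], [0.06, 2.45], [-1.56, 4.7], [0.09, 2.05], [-2.69, 2.69]. Speed limits (rad/s): [2.57, 2.57, 3.14, 3.14, 3.14, 3.14, 3.14].

INTERFACE

Orientations are given as a rotation vector (axis times angle).
In Python, from bench import ctrl, get_image, workorder gives the robot as it stands.
- The arm moves only by the tool drive_tool, never from a script. Its argument "increments" is text: rows parted by semicolons, each of 5 numbers parted by spaces: the shift along the tool's x, y, z in mm, then the turn about the tool's y in degrees, then the closure in counts, from 0 (fully open) to 255 (shut). In form: tx ty tz yaw fingers; .... A call has 1 to 20 rows; each row shifts and turns the commanded pose from where the row before left it, along the tool's axes as they then stand; what a row does not reach is not made up. A row lasts 1/8 s, in which the tool goes at most 62.5 mm and 10.7 degrees, less where a joint would pass 70% of its speed; a pose out of reach is approached as far as the arm can. A call is refused whole if a number of a shift passes 62.5 or a number of a turn 10.7, either way. A call with a gripper value outside its range is refused whole. The fingers move at their own pace and stop on an object; "squeeze" is the grip in N (left out, the last holds). Time passes only in rows, so rows that do not move let the fingers close. It gives the time, the measured TCP pose, the force and the opening at its end, in the units of the state.
- ctrl.get_state(): the state, without advancing time (a new reading comes with each control period).
- get_image(name): name is "side" or "top"; returns a dict with "img" (384x512x3 uint8, red, green, blue), "mtx" (3x3 intrinsics, pixels), "k1" (the pictures are not rectified: a ray, as slopes to the right and down, at radius r is drawn at 1 + k1 r^2 times it, then the intrinsics apply), "camera_from_world" (4x4, takes a point from world to camera coordinates). Camera axes: x right, y up, looking along -z (the intrinsics and any distortion apply to the point x, -y, -z); pixel columns grow to the right and rows downward; lengths in m; the calibration is good to about 2 mm. A picture is of the moment at which its call begins. There is no depth.
- workorder.close_job(): hands the job in, once; it reports no verdict.
The state is a dict: "time": time; "joint_positions": joint angles; "qd": joint speeds; "joint_torque": joint torques, N m; "position": TCP position; "tool_rot": TCP orientation; "ft_force": force on the tool from outside, world axes, zero at the start; "torque": the same for the moment, N m; "grip_width": opening from 0.0 (shut) to 1.0 (fully open).
Only numpy, scipy, OpenCV 4.12 (cv2) and the standard library are available. Lean on these libraries where they do the work, as an engineer would, in place of code of your own. Each camera call takes 0.05 s, during which the arm holds its last target.

TASK

Set the sliding guide rail of the bottle-lane jig with the feeler blade: with the blade standing in the gap between the fixed fence and the guide, most of its length in, gently push the guide up by its post until the blade is just nipped between the two rails. Then draw the blade straight out by its handle against a light drag, without shifting the guide, and leave it standing upright, clear of the rails and let go, so that the gap stays set to the blade's thickness. Never force the guide against the blade (8 N at most), and leave the bottles and the jar alone.

Things in the scene. Friction and masses are not known exactly. Their poses are not given: they have to be found in the camera images.
- jig: wooden bed 300 x 100 x 12 mm fixed on the bench (place and heading vary), with two parallel aluminium rails on it. Origin on its underside; x runs along the lane: bare apron -170 to 0 mm, gap between the rails 0 to 110 mm; y from fence to guide; z up. Bed y -45 to 55 mm; rail tops at z = 34 mm. The fence, 22 mm wide, is bolted fast in slotted holes, its inner face anywhere from y = -4 to 4 mm
- guide (a joint): travel in metres of the sliding guide towards the fence: its inner face lies at y = 24 mm minus this value in the jig's frame. Starts at 0 to 6 mm; can travel 26 mm. It slides stiffly (6 N to move it, a little more if moved fast) and stays where it is left. The blade shifts easily until it meets the fence; then the push needed rises
- guide_post (a point): middle of the upright black post (16 mm in diameter, 46 mm tall, from 34 to 80 mm above the bench, this point at 57 mm) on the middle of the sliding guide's top, at x = 55 mm of the jig. The guide rail is 20 mm wide, centred under the post
- feeler_grip (a point): centre of the feeler's brown wooden handle, half-way up: block 26 mm along the blade, 34 across, 60 tall; this point is 30 mm above its foot. x runs along the blade to its tip, z up. A straight steel blade on edge, 6 mm thick, 18 mm high, runs forward from it, lower edge level with the foot, ending 115 mm ahead of this point. About 200 g; starts standing on the bench
- feeler_tip (a point): tip of the feeler's blade, half-way up the blade (9 mm above its underside), 115 mm ahead of the handle's centre
- dropper_a_mid (a point): bystander: blue dropper bottle, 34 mm in diameter, 105 mm tall; this point 50 mm up
- dropper_b_mid (a point): bystander: blue dropper bottle, 34 mm in diameter, 105 mm tall; this point 50 mm up
- jar_mid (a point): bystander: amber jar with a white cap, 60 mm in diameter, 75 mm tall; this point half-way up

How it is judged:
On the way, in this order (a step that is already met when the one before it is completed fails the run):
1. the blade stands at least 50 mm deep in the gap and is nipped between guide and fence (x of feeler_tip in the frame of jig above 0.05 m and z of feeler_tip in the frame of jig below 0.028 m and contact force between feeler and guide above 0.7 N and contact force between feeler and fence above 0.7 N), for 0.2 s.
2. the blade is drawn back out, still lightly held between guide and fence (drag) when its tip is 15 to 45 mm inside (x of feeler_tip in the frame of jig between 0.015 and 0.045 m and z of feeler_tip in the frame of jig below 0.028 m and contact force between feeler and guide above 0.4 N and contact force between feeler and fence above 0.4 N), for 0.05 s.
At the end, for the whole second after the job is handed in: the gap between the rails is 5 to 7 mm (the 6 mm blade's thickness within 1 mm; the post's axis is then 15 to 17 mm from the fence's face); the feeler is out of the gap, its tip in front of the rails, standing upright on the apron or the bench, at rest and released (y of guide_post in the frame of fence_face between 0.015 and 0.017 m and x of feeler_tip in the frame of jig below -0.002 m and angle between feeler_grip's own z axis and vertical below 0.1 rad and height (world z) of feeler_grip below 0.05 m and linear speed of feeler below 0.01 m/s); the robot touches nothing.
It fails at once if the guide is forced against the blade (over 8 N) (contact force between feeler and guide above 8 N).
It fails at once if a bottle or the jar is moved by more than 20 mm (distance of any of dropper_a_mid, dropper_b_mid, jar_mid from where it was at the start of the episode above 0.02 m).
It also fails if it takes over 72 s, if anything falls off the work surface, if the arm or the gripper's body presses on something with over 40 N, if the wrist force passes 120 N, or if a joint passes its speed limit or range.

## Working session

There is one attempt and no reset: what is moved stays moved. The work goes in short steps, Python scripts to look and compute and a tool call to move; the robot and the scene stay as the last step left them, time stands still between calls to the robot, and variables do not carry over. Pictures are saved under pics/ and viewed, and the job is handed in when it is done.

Besides the shell and the picture viewer there is one more tool, called after "Emit:" as name(argument=value, ...) on one line, values as JSON. drive_tool: Moves the arm, as the interface text tells. Its arguments: {"type":"object","properties":{"increments":{"type":"string"},"squeeze":{"type":"number"}},"required":["increments"]}

```bash
mkdir -p pics; ls
python3 - <<'E'
from bench import ctrl,get_image,workorder
import cv2,numpy as np
print(ctrl.get_state(), ctrl.tcp_to_grasp)
for n in("side","top"):
    d=get_image(n); cv2.imwrite(f"pics/{n}0.png",d["img"][:,:,::-1]); print(n,d["mtx"],d["k1"],d["camera_from_world"])
    np.savez(f"{n}0.npz",**d)
E
```

```text
pics
{'time': 0.0, 'joint_positions': array([ 1.31613508,  0.32182143, -0.07009017,  1.45169832,  0.02266012,
        1.37076549, -0.0568791 ]), 'qd': array([ 6.70107491e-05, -1.36315324e-03, -9.19860638e-04,  2.41337247e-04,
        1.39473379e-03,  2.14815998e-04,  1.59833840e-04]), 'joint_torque': array([ 1.30228658e-03, -4.91284776e+01, -4.02877852e-01, -3.12528348e+01,
       -6.35669776e-02,  4.37085377e-02,  1.92159578e-04]), 'position': array([ 0.17238678, -0.62615025,  0.22145087]), 'tool_rot': array([-1.32339815,  1.01009499, -1.00742296]), 'ft_force': array([-0.23425371,  0.33464919, -0.59165834]), 'torque': array([ 0.00218324, -0.07649151,  0.02042203]), 'grip_width': 0.9998835205043183} -0.0187
side [[406.91252883   0.         252.98882831]
 [  0.         406.91252883 191.49206134]
 [  0.           0.           1.        ]] 0.032971894265788185 [[-0.97831303 -0.20671862 -0.01307806  0.55054092]
 [ 0.12315887 -0.6313014   0.76569604 -0.11625511]
 [-0.16653983  0.74747973  0.64306962 -1.00500355]
 [ 0.          0.          0.          1.        ]]
top [[413.25905813   0.         259.93342148]
 [  0.         413.25905813 190.40565508]
 [  0.           0.           1.        ]] 0.04043034479582348 [[-0.05080073 -0.99869602 -0.00505331  0.02179128]
 [ 0.97485689 -0.05068605  0.21699069 -0.57715622]
 [-0.21696387  0.00609703  0.97616059 -1.0910169 ]
 [ 0.          0.          0.          1.        ]]
```

View pics/side0.png

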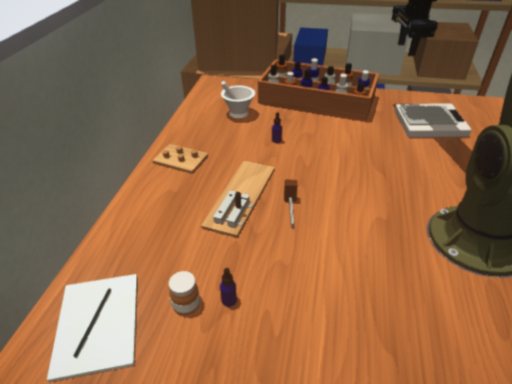

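View pics/top0.png

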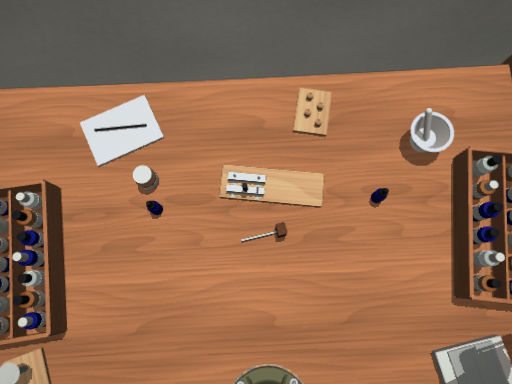

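```bash
cat > h.py <<'E'
import numpy as np,cv2
from bench import ctrl,get_image,workorder
def grab(n,save=None):
    d=get_image(n)
    if save: cv2.imwrite(f"pics/{save}.png",d["img"][:,:,::-1])
    return d
def load(f): return dict(np.load(f))
def proj(d,P):
    P=np.atleast_2d(P); T=d["camera_from_world"]; c=P@T[:3,:3].T+T[:3,3]
    u=np.stack([c[:,0]/-c[:,2],-c[:,1]/-c[:,2]],1); r2=(u**2).sum(1,keepdims=True)
    u=u*(1+float(d["k1"])*r2); K=d["mtx"]; return np.stack([u[:,0]*K[0,0]+K[0,2],u[:,1]*K[1,1]+K[1,2]],1)
def ray(d,px):
    px=np.atleast_2d(np.asarray(px,float)); K=d["mtx"]
    s=cv2.undistortPoints(px.reshape(-1,1,2),K,np.array([float(d["k1"]),0,0,0])).reshape(-1,2)
    T=d["camera_from_world"];R=T[:3,:3]
    dirs=np.stack([s[:,0],-s[:,1],-np.ones(len(s))],1)@R
    return -R.T@T[:3,3],dirs
def onz(d,px,z):
    o,v=ray(d,px); t=(z-o[2])/v[:,2]; return o+v*t[:,None]
def tri(d1,p1,d2,p2):
    o1,v1=ray(d1,p1);o2,v2=ray(d2,p2);v1=v1[0];v2=v2[0]
    A=np.stack([v1,-v2],1);t=np.linalg.lstsq(A,o2-o1,rcond=None)[0]
    a=o1+v1*t[0];b=o2+v2*t[1];return (a+b)/2,np.linalg.norm(a-b)
def crop(d,x0,y0,x1,y1,s,name):
    cv2.imwrite(f"pics/{name}.png",cv2.resize(d["img"][y0:y1,x0:x1,::-1],None,fx=s,fy=s,interpolation=cv2.INTER_CUBIC))
E
python3 - <<'E'
from h import *
t=load("top0.npz");s=load("side0.npz")
crop(t,210,155,340,250,6,"tc"); crop(s,190,150,310,245,6,"sc")
E
```

```text
(no output)
```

View pics/tc.png

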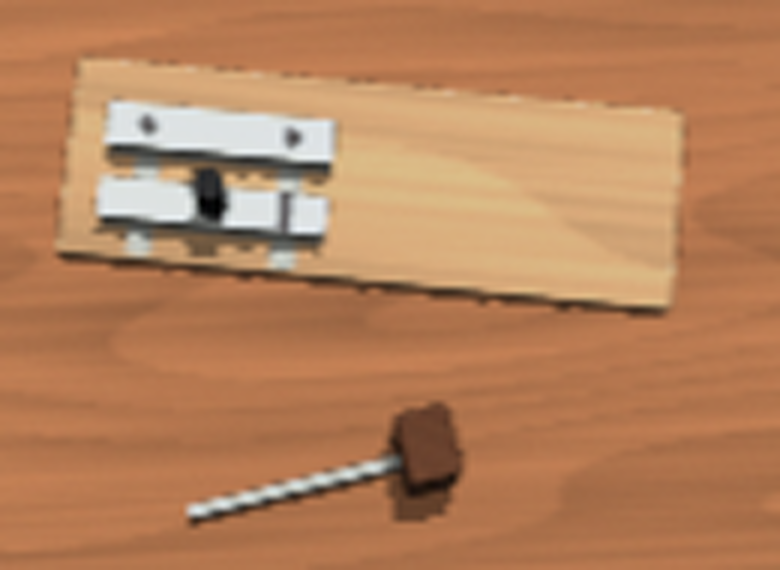

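View pics/sc.png

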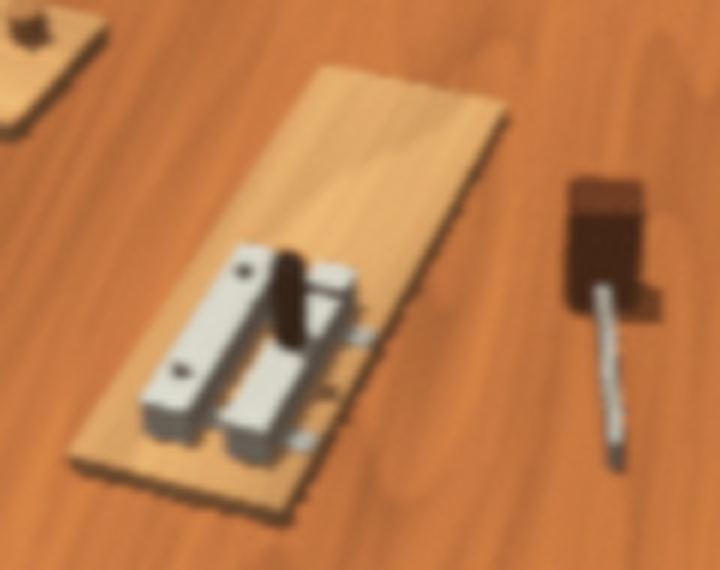

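Run:
```python
from h import *
from scipy.spatial.transform import Rotation as Ro
print("tool axes cols\n",Ro.from_rotvec(ctrl.get_state()["tool_rot"]).as_matrix().round(3))
t=load("top0.npz");s=load("side0.npz")
for d in(t,s): print("cam",ray(d,[0,0])[0].round(3))
# bed mask
def big(d,m,box):
    x0,y0,x1,y1=box; mm=np.zeros_like(m); mm[y0:y1,x0:x1]=m[y0:y1,x0:x1]
    return mm
for n,d,box in(("top",t,(210,155,340,215)),("side",s,(195,155,285,240))):
    hsv=cv2.cvtColor(d["img"],cv2.COLOR_RGB2HSV)
    x0,y0,x1,y1=box
    print(n,"bg",hsv[y0+3,x0+2],hsv[y0+60 if n=="side" else y0+35,x0+95 if n=="top" else x0+45])
    H,S,V=cv2.split(hsv)
    bed=((V>150)&((S<150))).astype(np.uint8)*255
    bed=big(d,bed,box)
    c=max(cv2.findContours(bed,cv2.RETR_EXTERNAL,cv2.CHAIN_APPROX_NONE)[0],key=cv2.contourArea)
    hull=cv2.convexHull(c); ap=cv2.approxPolyDP(hull,3,True).reshape(-1,2)
    print(ap, onz(d,ap,0.012).round(4).tolist())
```

```text
tool axes cols
 [[ 0.266 -0.001  0.964]
 [-0.964  0.002  0.266]
 [-0.002 -1.    -0.   ]]
cam [ 3.27e-01 -1.00e-03  1.19e+00]
cam [0.386 0.792 0.743]
top bg [ 12 145 178] [ 15 112 217]
[[339 155]
 [339 214]
 [210 214]
 [210 155]] [[0.6843, -0.2481, 0.012], [0.5077, -0.2318, 0.012], [0.5268, 0.1392, 0.012], [0.7045, 0.1348, 0.012]]
side bg [ 16 137 211] [14 88 93]
[[273 167]
 [236 234]
 [202 225]
 [243 161]] [[0.5394, -0.1809, 0.012], [0.5822, 0.1112, 0.012], [0.6748, 0.0972, 0.012], [0.6348, -0.1938, 0.012]]
```

```bash
cat >> h.py <<'E'
from scipy.ndimage import map_coordinates
def edge(img,a,b,half=3,n=40,trim=.12,chan=None,sign=0):
    """sub-pixel edge line near segment a-b: strongest gradient across it; returns 2 refined end points"""
    g=img.astype(float).mean(2) if chan is None else img[:,:,chan].astype(float)
    a=np.array(a,float);b=np.array(b,float);u=(b-a)/np.linalg.norm(b-a);nn=np.array([-u[1],u[0]])
    pts=[]
    o=np.arange(-half,half+.01,.1)
    for f in np.linspace(trim,1-trim,n):
        p=a+(b-a)*f; q=p+o[:,None]*nn
        v=map_coordinates(g,[q[:,1],q[:,0]],order=1); v=np.convolve(v,np.ones(7)/7,'same')
        dv=np.gradient(v); dv[:8]=0;dv[-8:]=0
        w=np.abs(dv) if sign==0 else np.clip(sign*dv,0,None)
        k=w.argmax(); sl=slice(max(0,k-6),k+7)
        if w[k]>0: pts.append(p+nn*(o[sl]*w[sl]).sum()/w[sl].sum())
    pts=np.array(pts,np.float32)
    vx,vy,x0,y0=cv2.fitLine(pts,cv2.DIST_HUBER,0,.01,.01).ravel()
    P=np.array([x0,y0]);V=np.array([vx,vy]); res=np.abs((pts-P)@np.array([-vy,vx])).mean()
    return P+V*((a-P)@V),P+V*((b-P)@V),res
def inter(e1,e2):
    A=np.stack([e1[1]-e1[0],-(e2[1]-e2[0])],1);t=np.linalg.solve(A,e2[0]-e1[0]);return e1[0]+t[0]*(e1[1]-e1[0])
E
python3 - <<'E'
from h import *
t=load("top0.npz");s=load("side0.npz")
def run(n,d,cs):
    E=[edge(d["img"],cs[i],cs[(i+1)%4],half=2.5,chan=2) for i in range(4)]
    C=np.array([inter(E[i-1],E[i]) for i in range(4)])
    print(n,"res",[round(float(e[2]),2) for e in E]); W=onz(d,C,.012); print(C.round(2).tolist()); print(W.round(4).tolist())
    print("sides",[round(float(np.linalg.norm(W[i]-W[(i+1)%4])),4) for i in range(4)], "long heading",np.degrees(np.arctan2(*(W[0]-W[1])[[1,0]])),np.degrees(np.arctan2(*(W[3]-W[2])[[1,0]])), "centre",W.mean(0).round(4))
f=lambda x,y,X,Y:(X+(x+.5)/6-.5,Y+(y+.5)/6-.5)
# order: far-left(+y,+x), far-right(-y), near-right, near-left
run("top",t,[f(78,60,210,155),f(684,110,210,155),f(668,304,210,155),f(60,249,210,155)])
run("side",s,[f(72,458,190,150),f(325,66,190,150),f(507,104,190,150),f(287,513,190,150)])
E
```

```text
top res [0.22, 0.22, 0.19, 0.22]
[[222.56, 164.05], [323.73, 173.09], [321.76, 206.0], [218.79, 196.32]]
[[0.6746, 0.0983, 0.012], [0.6313, -0.1983, 0.012], [0.5335, -0.1844, 0.012], [0.5775, 0.1124, 0.012]]
sides [0.2998, 0.0988, 0.3, 0.098] long heading 81.70748594752644 81.55994961467607 centre [ 0.6042 -0.043   0.012 ]
side res [0.09, 0.17, 0.14, 0.14]
[[200.49, 225.08], [243.18, 160.17], [274.09, 166.61], [236.43, 234.55]]
[[0.6785, 0.0982, 0.012], [0.6353, -0.1982, 0.012], [0.5365, -0.1835, 0.012], [0.5807, 0.1129, 0.012]]
sides [0.2995, 0.0999, 0.2996, 0.0988] long heading 81.7121982605292 81.51019554801258 centre [ 0.6077 -0.0426  0.012 ]
```

Run:
```python
from h import *
t=load("top0.npz");s=load("side0.npz")
ft=lambda x,y:(210+(x+.5)/6-.5,155+(y+.5)/6-.5)
fs=lambda x,y:(190+(x+.5)/6-.5,150+(y+.5)/6-.5)
th=np.radians(81.62); ex=np.array([np.cos(th),np.sin(th)]); ey=np.array([-ex[1],ex[0]])
c={"top":np.array([.6042,-.043]),"side":np.array([.6077,-.0426])}
def J(n,W): 
    r=W[:,:2]-(c[n]-(-.02*ex+.005*ey)); return np.stack([r@ex,r@ey],1)*1000
def seg(n,d,nm,a,b,z,chan=None,half=1.6):
    e=edge(d["img"],a,b,half=half,chan=chan); print(n,nm,"res %.2f"%e[2],J(n,onz(d,[e[0],e[1]],z)).round(1).tolist())
# top edges z=34
seg("top",t,"fence outer",ft(108,100),ft(333,122),.034)
seg("top",t,"fence inner",ft(106,148),ft(330,164),.034)
seg("top",t,"guide inner",ft(98,176),ft(326,198),.034)
seg("top",t,"guide outer",ft(98,221),ft(326,238),.034)
seg("top",t,"apron end fence",ft(333,122),ft(330,164),.034)
seg("side",s,"fence outer",fs(142,402),fs(242,243),.034)
seg("side",s,"fence inner",fs(190,408),fs(272,262),.034)
seg("side",s,"guide inner",fs(220,412),fs(270,335),.034)
seg("side",s,"guide outer",fs(272,430),fs(355,275),.034)
crop(t,215,160,275,205,12,"tr"); crop(s,205,185,260,235,12,"sr")
```

```text
top fence outer res 0.18 [[110.3, -18.2], [1.2, -16.7]]
top fence inner res 0.11 [[108.7, 4.2], [0.7, 3.1]]
top guide inner res 0.25 [[110.9, 20.3], [1.0, 21.4]]
top guide outer res 0.11 [[108.4, 40.3], [-0.8, 39.1]]
top apron end fence res 0.03 [[2.4, -16.9], [1.0, 3.9]]
side fence outer res 0.20 [[110.2, -17.1], [-0.2, -17.6]]
side fence inner res 0.06 [[107.2, 4.6], [8.8, 3.3]]
side guide inner res 0.10 [[105.4, 17.7], [53.4, 18.4]]
side guide outer res 0.10 [[107.6, 40.8], [4.0, 39.7]]
```

View pics/tr.png

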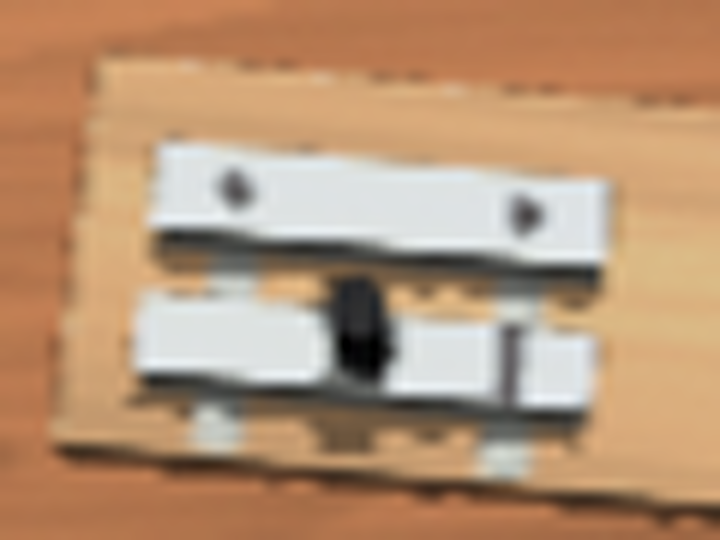

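View pics/sr.png

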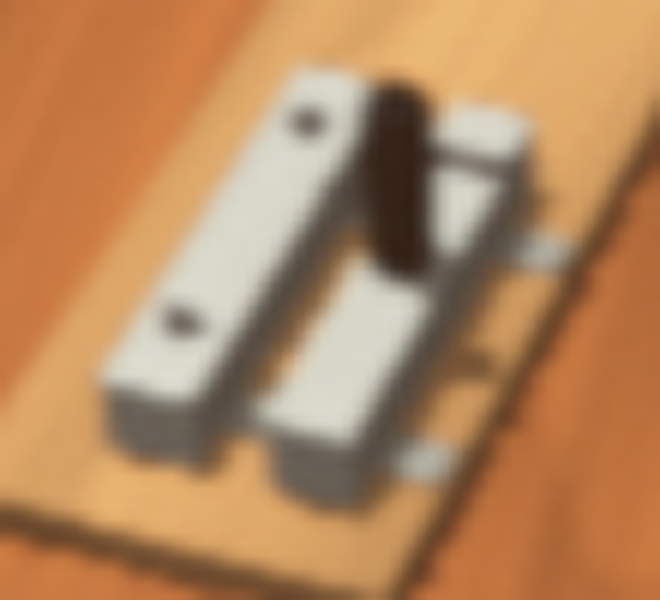

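Run:
```python
from h import *
t=load("top0.npz");s=load("side0.npz")
crop(t,235,215,295,250,12,"tf"); crop(s,270,170,315,235,9,"sf")
```

```text
(no output)
```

View pics/tf.png

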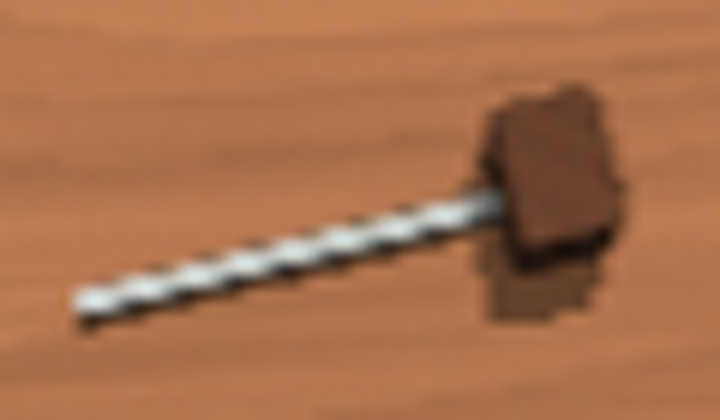

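View pics/sf.png

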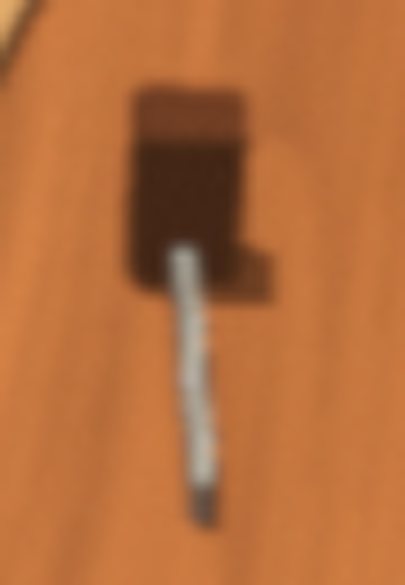

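Run:
```python
from h import *
t=load("top0.npz");s=load("side0.npz")
def blade(n,d,box,z):
    x0,y0,x1,y1=box; im=cv2.resize(d["img"][y0:y1,x0:x1],None,fx=4,fy=4,interpolation=cv2.INTER_CUBIC)
    hsv=cv2.cvtColor(im,cv2.COLOR_RGB2HSV); m=((hsv[:,:,1]<80)&(hsv[:,:,2]>120)).astype(np.uint8)
    ys,xs=np.nonzero(m); p=np.stack([xs,ys],1).astype(np.float32)
    vx,vy,a,b=cv2.fitLine(p,cv2.DIST_HUBER,0,.01,.01).ravel(); k=(p-[a,b])@[vx,vy]
    E=np.array([[a+vx*k.min(),b+vy*k.min()],[a+vx*k.max(),b+vy*k.max()]]); px=(E+.5)/4-.5+[x0,y0]
    W=onz(d,px,z); dd=W[0]-W[1]; print(n,px.round(1).tolist(),W.round(4).tolist(),"len",np.linalg.norm(dd).round(4),"heading",np.degrees(np.arctan2(dd[1],dd[0])).round(2))
blade("top",t,(238,225,282,245),.018)
blade("side",s,(285,192,300,232),.018)
def f(c,X,Y,k): c=np.array(c,float); return (c+.5)/k-.5+[X,Y]
print("top handle",onz(t,f([[500,107],[597,90],[618,235],[525,245]],235,215,12),.06).round(4).tolist(),onz(t,f([[560,169]],235,215,12),.06))
print("side handle",onz(s,f([[136,92],[245,92],[242,142],[134,140]],270,170,9),.06).round(4).tolist(),onz(s,f([[189,116]],270,170,9),.06))
```

```text
top [[240.6, 239.9], [274.7, 231.6]] [[0.4472, 0.0537, 0.018], [0.4657, -0.0439, 0.018]] len 0.0993 heading 100.71
side [[290.0, 197.3], [292.1, 223.9]] [[0.4694, -0.0456, 0.018], [0.4499, 0.0548, 0.018]] len 0.1023 heading -79.02
top handle [[0.4829, -0.0479, 0.06], [0.4857, -0.0703, 0.06], [0.4522, -0.073, 0.06], [0.451, -0.0517, 0.06]] [[ 0.46796417 -0.06073482  0.06      ]]
side handle [[0.4886, -0.0661, 0.06], [0.4567, -0.0723, 0.06], [0.4545, -0.0486, 0.06], [0.4858, -0.0434, 0.06]] [[ 0.47148788 -0.05770842  0.06      ]]
```

Emit:
drive_tool(increments="0 0 0 4.5 0; -15 0 12 0 0; -31 0 25 0 0; -31 0 25 0 0; -31 0 25 0 0; -31 0 25 0 0; -31 0 25 0 0; -31 0 25 0 0; -31 0 25 0 0; -31 0 25 0 0; -31 0 25 0 0; -31 0 25 0 0; -31 0 25 0 0; -31 0 25 0 0; -31 0 25 0 0; -31 0 25 0 0; -31 0 25 0 0; -20 0 12 0 0; 0 0 0 0 0")

```text
time: 2.48
position: [0.4694, -0.0574, 0.2223]
tool_rot: [-1.297, 1.063, -1.063]
ft_force: [-0.0, -0.6, 0.6]
grip_width: 1.0
```

```bash
cat >> h.py <<'E'
from scipy.spatial.transform import Rotation as Ro
def tool():
    s=ctrl.get_state(); R=Ro.from_rotvec(s["tool_rot"]).as_matrix(); return s,np.array(s["position"]),R
def goto(x,y,z,head):
    "increments in tool axes AFTER the yaw, to TCP xyz with tool-x heading head (deg)"
    s,p,R=tool(); h=np.degrees(np.arctan2(R[1,0],R[0,0])); yaw=-((head-h+90)%180-90)
    a=np.radians(h-yaw); X=np.array([np.cos(a),np.sin(a),0]);Z=np.array([-np.sin(a),np.cos(a),0])
    d=(np.array([x,y,z])-p)*1000
    print("t %.2f pos %s head %.2f tilt %.2f F %s w %.3f"%(s["time"],p.round(4),h,np.degrees(np.arccos(-R[2,1])),np.round(s["ft_force"],2),s["grip_width"]))
    print("need tx %.1f ty %.1f tz %.1f yaw %.2f"%(d@X,-d[2],d@Z,yaw))
E
python3 - <<'E'
from h import *
goto(.470,-.059,.033,-79.15)
grab("top","top1");grab("side","side1")
E
```

```text
t 2.48 pos [ 0.4694 -0.0574  0.2223] head -78.73 tilt 0.04 F [-0.02 -0.61  0.6 ] w 1.000
need tx 1.7 ty 189.3 tz 0.3 yaw 0.42
```

Emit:
drive_tool(increments="1.7 0 0.3 0.4 0; 0 25 0 0 0; 0 35 0 0 0; 0 35 0 0 0; 0 25 0 0 0; 0 10 0 0 0; 0 0 0 0 0")

```text
time: 3.45
position: [0.4702, -0.0624, 0.0924]
tool_rot: [-1.29, 1.075, -1.073]
ft_force: [-0.1, 1.1, 0.9]
grip_width: 1.002
```

Run:
```python
from h import *
goto(.470,-.059,.033,-79.15)
t=grab("top");s=grab("side")
a=cv2.resize(t["img"][190:270,200:320,::-1],None,fx=5,fy=5,interpolation=2); b=cv2.resize(s["img"][130:240,250:340,::-1],None,fx=4,fy=4,interpolation=2)
b=cv2.resize(b,(int(b.shape[1]*400/b.shape[0]),400)); 
cv2.imwrite("pics/g1.png",cv2.resize(np.hstack([a,b]),None,fx=.85,fy=.85))
```

```text
t 3.45 pos [ 0.4702 -0.0624  0.0924] head -79.56 tilt 0.05 F [-0.12  1.12  0.92] w 1.002
need tx -3.4 ty 59.4 tz 0.5 yaw -0.41
```

View pics/g1.png

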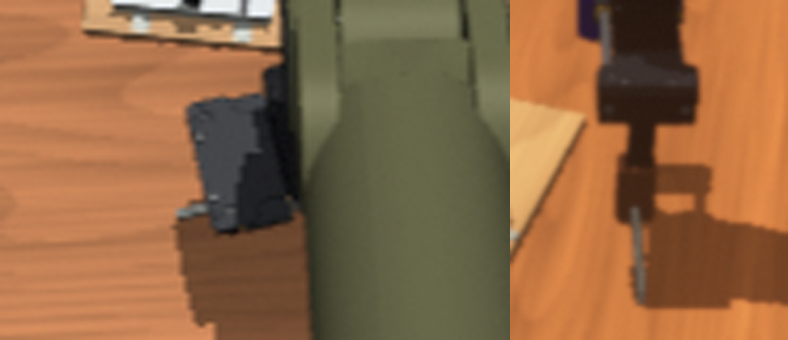

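Emit:
drive_tool(increments="-3.4 0 0.5 -0.4 0; 0 20 0 0 0; 0 20 0 0 0; 0 12 0 0 0; 0 7 0 0 0; 0 0 0 0 0; 0 0 0 0 0")

```text
time: 4.42
position: [0.4709, -0.0585, 0.0341]
tool_rot: [-1.293, 1.067, -1.069]
ft_force: [0.0, -0.5, -0.0]
grip_width: 0.997
```

Run:
```python
from h import *
goto(.470,-.059,.033,-79.15)
```

```text
t 4.42 pos [ 0.4709 -0.0585  0.0341] head -79.09 tilt 0.06 F [ 0.01 -0.49 -0.02] w 0.997
need tx 0.4 ty 1.1 tz -1.0 yaw 0.06
```

Emit:
drive_tool(increments="0 0 0 0 120; 0 0 0 0 160; 0 0 0 0 255; 0 0 0 0 255; 0 0 0 0 255; 0 0 0 0 255; 0 0 0 0 255; 0 0 0 0 255", squeeze=20)

```text
time: 5.42
position: [0.4704, -0.0586, 0.0335]
tool_rot: [-1.293, 1.068, -1.068]
ft_force: [0.3, -0.9, -0.9]
grip_width: 0.299
```

Run:
```python
from h import *
goto(.470,-.059,.033,-79.15)
```

```text
t 5.42 pos [ 0.4704 -0.0586  0.0335] head -79.10 tilt 0.02 F [ 0.29 -0.94 -0.94] w 0.299
need tx 0.3 ty 0.5 tz -0.4 yaw 0.05
```

Emit:
drive_tool(increments="0 -10 0 0 255; 0 -25 0 0 255; 0 -30 0 0 255; 0 -25 0 0 255; 0 -10 0 0 255; 0 0 0 0 255")

```text
time: 6.18
position: [0.4705, -0.0585, 0.1339]
tool_rot: [-1.293, 1.067, -1.069]
ft_force: [0.3, -0.5, -1.2]
grip_width: 0.295
```

Run:
```python
from h import *
goto(.583,-.1506,.0475,-98.38)
```

```text
t 6.17 pos [ 0.4705 -0.0585  0.1339] head -79.10 tilt 0.06 F [ 0.33 -0.48 -1.22] w 0.295
need tx 74.7 ty 86.4 tz 124.7 yaw 19.28
```

Emit:
drive_tool(increments="0 0 0 4.8 255; 0 0 0 4.8 255; 0 0 0 4.8 255; 0 0 0 4.9 255; 5 0 8 0 255; 10 0 16 0 255; 15 0 25 0 255; 15 0 27 0 255; 15 0 25 0 255; 10 0 16 0 255; 4.7 0 7.7 0 255; 0 20 0 0 255; 0 20 0 0 255; 0 10 0 0 255; 0 0 0 0 255; 0 0 0 0 255")

```text
time: 8.18
position: [0.5832, -0.1504, 0.0841]
tool_rot: [-1.136, 1.315, -1.317]
ft_force: [1.0, -0.1, -2.0]
grip_width: 0.296
```

Run:
```python
from h import *
goto(.583,-.1506,.0475,-98.38)
t=grab("top");s=grab("side")
np.savez("top2.npz",**t);np.savez("side2.npz",**s)
a=cv2.resize(t["img"][150:230,200:340,::-1],None,fx=5,fy=5,interpolation=2); cv2.imwrite("pics/t2.png",a)
b=cv2.resize(s["img"][140:245,190:310,::-1],None,fx=5,fy=5,interpolation=2);cv2.imwrite("pics/s2.png",b)
```

```text
t 8.18 pos [ 0.5832 -0.1504  0.0841] head -98.38 tilt 0.06 F [ 0.99 -0.11 -1.97] w 0.296
need tx 0.2 ty 36.6 tz -0.1 yaw -0.00
```

View pics/t2.png

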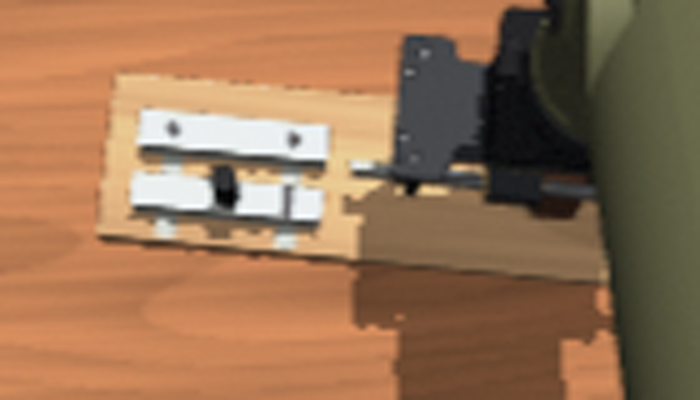

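View pics/s2.png

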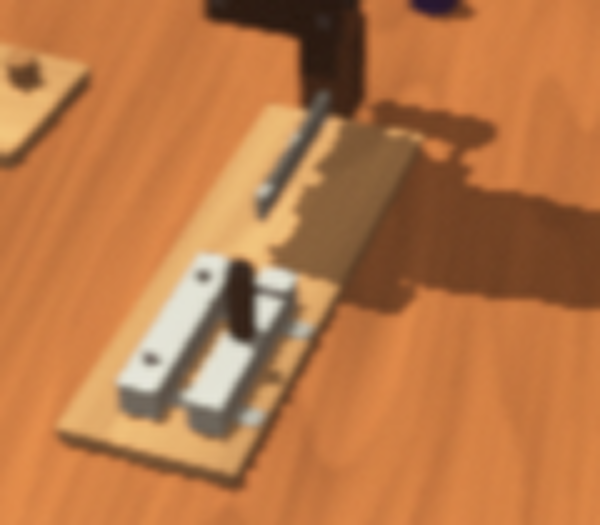

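Run:
```python
from h import *
t=load("top2.npz");s=load("side2.npz")
th=np.radians(81.62); ex=np.array([np.cos(th),np.sin(th)]); ey=np.array([-ex[1],ex[0]])
def J(c,W): 
    r=np.atleast_2d(W)[:,:2]-(np.array(c)-(-.02*ex+.005*ey)); return (np.stack([r@ex,r@ey],1)*1000).round(1)
print(J([.6042,-.043],onz(t,[[200+355/5,150+165/5],[200+390/5,150+171/5]],.0686)))
print(J([.6077,-.0426],onz(s,[[190+266/5,140+187/5],[190+322/5,140+96/5]],.0686)))
p=tri(t,[[200+355/5,150+165/5]],s,[[190+266/5,140+187/5]]);print(p,J([.606,-.0428],p[0]))
crop(t,260,175,300,195,16,"t2b");crop(s,235,155,262,190,16,"s2b")
```

```text
[[-18.   13.7]
 [-37.8  15.3]]
[[ -23.    14.3]
 [-111.8   13.8]]
(array([ 0.59598417, -0.03959721,  0.07219304]), np.float64(0.001823743924776551)) [[-18.3  15.4]]
```

View pics/t2b.png

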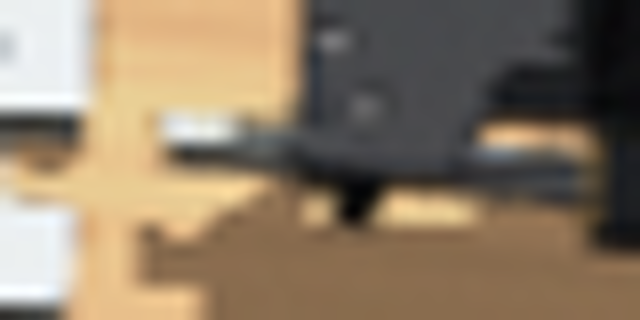

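View pics/s2b.png

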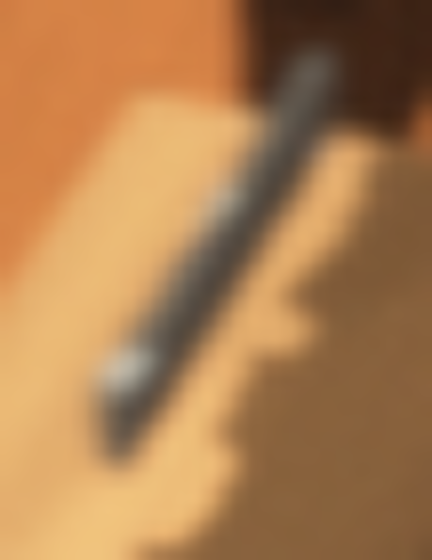

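Emit:
drive_tool(increments="0 10 2 0 255; 0 15 0 0 255; 0 8 0 0 255; 0 3 0 0 255; 0 0 0 0 255; -7 0 0 0 255; -9 0 0 0 255; -9 0 0 0 255; -9 0 0 0 255; -6 0 0 0 255; 0 0 0 0 255; 0 0 0 0 255")

```text
time: 9.78
position: [0.5905, -0.1117, 0.0475]
tool_rot: [-1.136, 1.317, -1.317]
ft_force: [-0.5, 0.6, -1.7]
grip_width: 0.295
```

Run:
```python
from h import *
goto(.583,-.1506,.0475,-98.38)
t=grab("top");s=grab("side")
np.savez("top3.npz",**t);np.savez("side3.npz",**s)
crop(t,215,155,285,200,10,"t3");crop(s,200,150,270,235,7,"s3")
```

```text
t 9.78 pos [ 0.5905 -0.1117  0.0475] head -98.42 tilt 0.03 F [-0.51  0.65 -1.65] w 0.295
need tx 39.6 ty -0.0 tz -1.8 yaw -0.04
```

View pics/t3.png

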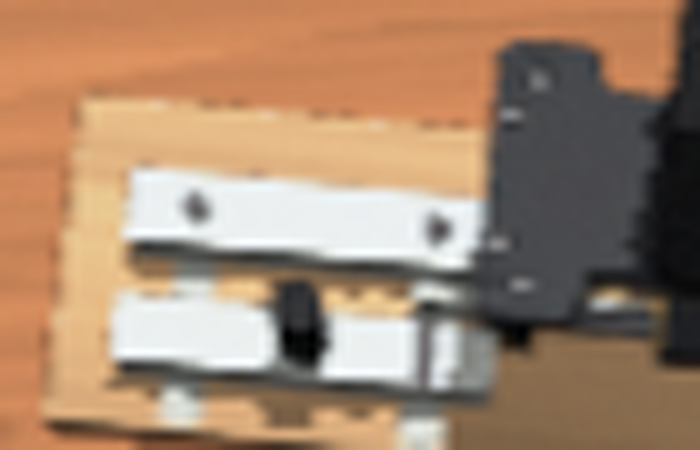

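View pics/s3.png

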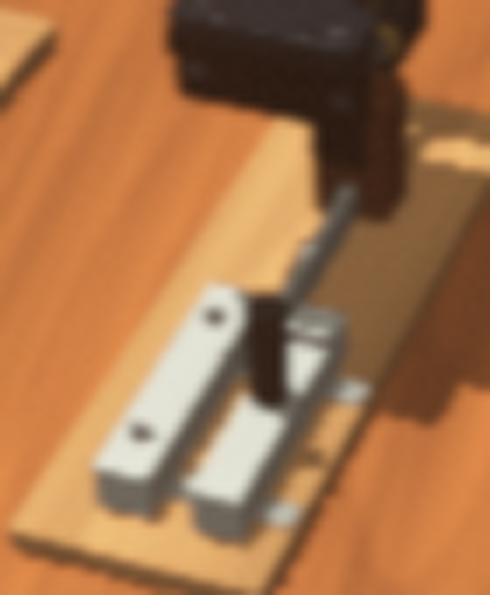

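Emit:
drive_tool(increments="-6 0 0 0 255; -10 0 0 0 255; -12 0 0 0 255; -12 0 0 0 255; -10 0 0 0 255; -6 0 0 0 255; 0 0 0 0 255; 0 0 0 0 255; 0 1 0 0 255; 0 0.5 0 0 255; 0 0 0 0 255")

```text
time: 11.25
position: [0.5987, -0.0561, 0.0459]
tool_rot: [-1.136, 1.317, -1.317]
ft_force: [0.6, 0.6, -1.7]
grip_width: 0.294
```

Run:
```python
from h import *
goto(.583,-.1506,.0475,-98.38)
t=grab("top");s=grab("side")
np.savez("top4.npz",**t);np.savez("side4.npz",**s)
crop(t,215,155,285,200,10,"t4");crop(s,200,150,270,235,7,"s4")
```

```text
t 11.25 pos [ 0.5987 -0.0561  0.0459] head -98.42 tilt 0.01 F [ 0.56  0.62 -1.71] w 0.294
need tx 95.8 ty -1.6 tz -1.7 yaw -0.04
```

View pics/t4.png

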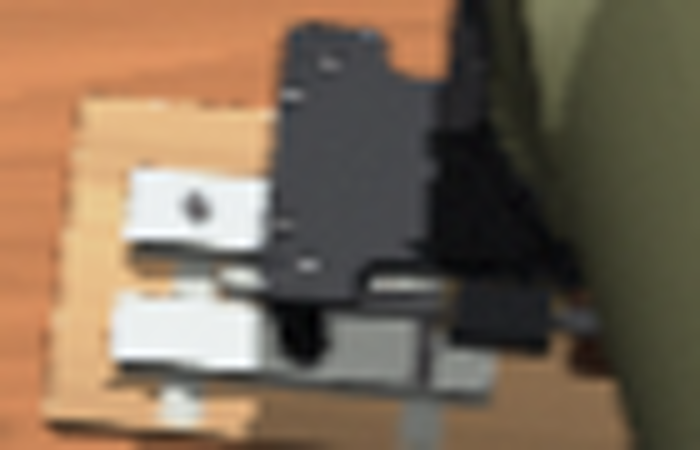

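View pics/s4.png

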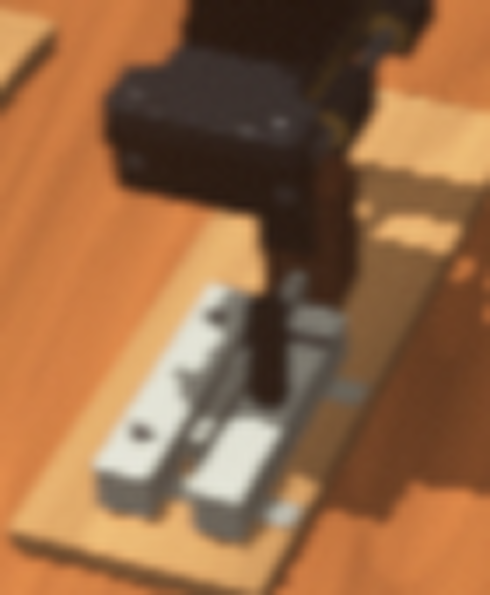

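Emit:
drive_tool(increments="0 0 1 0 255; 0 0 1 0 255; 0 0 1 0 255; 0 0 0 0 255; 0 0 0 0 255")

```text
time: 11.98
position: [0.6017, -0.0563, 0.046]
tool_rot: [-1.136, 1.316, -1.316]
ft_force: [-0.2, 0.2, -1.3]
grip_width: 0.297
```

Emit:
drive_tool(increments="0 0 0.5 0 255; 0 0 0.5 0 255; 0 0 0 0 255; 0 0 0 0 255")

```text
time: 12.48
position: [0.6027, -0.0565, 0.046]
tool_rot: [-1.136, 1.316, -1.316]
ft_force: [-0.5, 0.5, -1.7]
grip_width: 0.297
```

Emit:
drive_tool(increments="0 0 0.5 0 255; 0 0 0 0 255; 0 0 0 0 255")

```text
time: 12.85
position: [0.6029, -0.0565, 0.046]
tool_rot: [-1.137, 1.317, -1.316]
ft_force: [0.0, -0.1, -0.4]
grip_width: 0.296
```

Emit:
drive_tool(increments="0 0 0.5 0 255; 0 0 0 0 255; 0 0 0 0 255")

```text
time: 13.22
position: [0.6031, -0.0565, 0.0459]
tool_rot: [-1.138, 1.317, -1.316]
ft_force: [-4.0, 1.3, 0.6]
grip_width: 0.295
```

Emit:
drive_tool(increments="0 0 0.5 0 255; 0 0 0 0 255; 0 0 0 0 255")

```text
time: 13.6
position: [0.6032, -0.0565, 0.0458]
tool_rot: [-1.138, 1.318, -1.315]
ft_force: [-5.2, 0.2, 1.5]
grip_width: 0.295
```

Emit:
drive_tool(increments="0 0 0.5 0 255; 0 0 0 0 255; 0 0 0 0 255")

```text
time: 13.98
position: [0.6033, -0.0565, 0.0457]
tool_rot: [-1.139, 1.318, -1.315]
ft_force: [-6.2, 0.3, 2.0]
grip_width: 0.295
```

Emit:
drive_tool(increments="0 0 -1 0 255; 0 0 -0.7 0 255; 0 0.3 0 0 255; 0 0 0 0 255; 0 0 0 0 255")

```text
time: 14.6
position: [0.6031, -0.0565, 0.0458]
tool_rot: [-1.136, 1.316, -1.316]
ft_force: [-2.7, 0.5, -0.7]
grip_width: 0.299
```

Emit:
drive_tool(increments="0 0 -0.5 0 255; 0 0 0 0 255; 0 0 0 0 255")

```text
time: 14.98
position: [0.6029, -0.0564, 0.0458]
tool_rot: [-1.136, 1.316, -1.317]
ft_force: [-1.2, 0.7, -2.5]
grip_width: 0.302
```

Emit:
drive_tool(increments="0 0.2 0 0 150; 0 0 0 0 120; 0 0 0 0 110; 0 0 0 0 110; 0 0 0 0 110")

```text
time: 15.6
position: [0.6026, -0.0564, 0.0456]
tool_rot: [-1.136, 1.316, -1.316]
ft_force: [0.0, 0.0, 0.0]
grip_width: 0.567
```

Run:
```python
from h import *
goto(.583,-.1506,.0475,-98.38)
```

```text
t 15.60 pos [ 0.6026 -0.0564  0.0456] head -98.40 tilt 0.01 F [0.04 0.04 0.04] w 0.567
need tx 96.0 ty -1.9 tz -5.7 yaw -0.02
```

Emit:
drive_tool(increments="0 -10 0 0 110; 0 -25 0 0 110; 0 -30 0 0 110; 0 -20 0 0 110; 0 0 0 0 110")

```text
time: 16.23
position: [0.6038, -0.0565, 0.1325]
tool_rot: [-1.134, 1.313, -1.319]
ft_force: [0.1, 0.6, -0.3]
grip_width: 0.568
```

Run:
```python
from h import *
goto(.5664,.0389,.048,-98.38)
t=grab("top");s=grab("side")
crop(t,215,155,285,200,10,"t5");crop(s,200,150,270,235,7,"s5")
```

```text
t 16.23 pos [ 0.6038 -0.0565  0.1325] head -98.41 tilt 0.22 F [ 0.11  0.61 -0.34] w 0.568
need tx -88.9 ty 84.5 tz -50.9 yaw -0.03
```

View pics/s5.png

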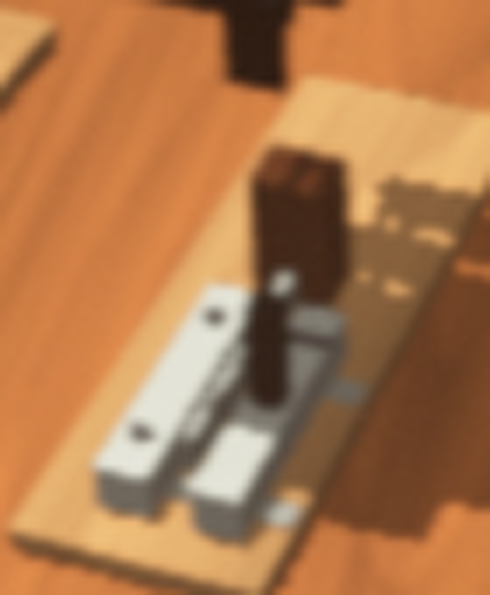

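View pics/t5.png

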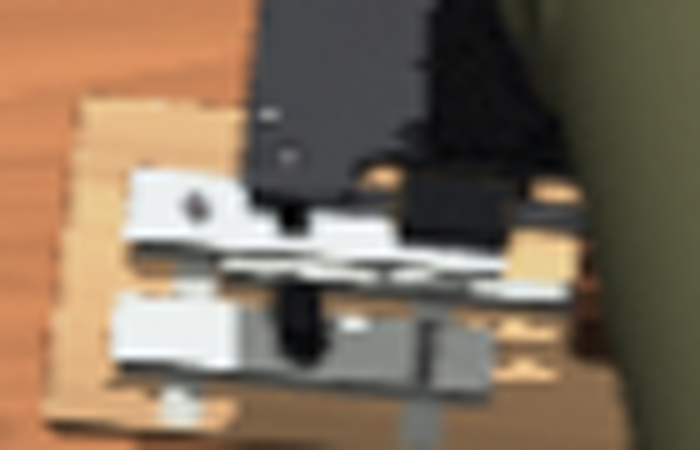

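Emit:
drive_tool(increments="-5 0 -8 0 255; -12 0 -13 0 255; -18 0 -13 0 255; -18 0 -10 0 255; -18 0 -7 0 255; -12 0 0 0 255; -6 0 0 0 255; 0 0 0 0 255; 0 0 0 0 255; 0 0 0 0 255", squeeze=10)

```text
time: 17.58
position: [0.5652, 0.0383, 0.1304]
tool_rot: [-1.136, 1.317, -1.317]
ft_force: [0.5, 0.2, 0.4]
grip_width: 0.005
```

Run:
```python
from h import *
goto(.5664,.0389,.048,-98.38)
t=grab("top");s=grab("side")
crop(t,190,140,310,230,6,"t6");crop(s,190,130,280,240,5,"s6")
```

```text
t 17.57 pos [0.5652 0.0383 0.1304] head -98.47 tilt 0.02 F [0.54 0.15 0.35] w 0.005
need tx -0.8 ty 82.4 tz 1.1 yaw -0.09
```

View pics/s6.png

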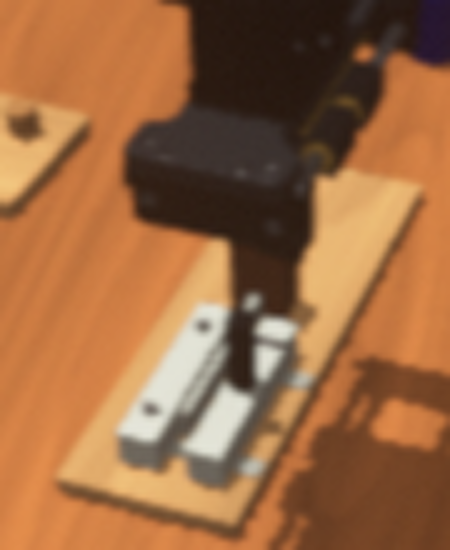

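View pics/t6.png

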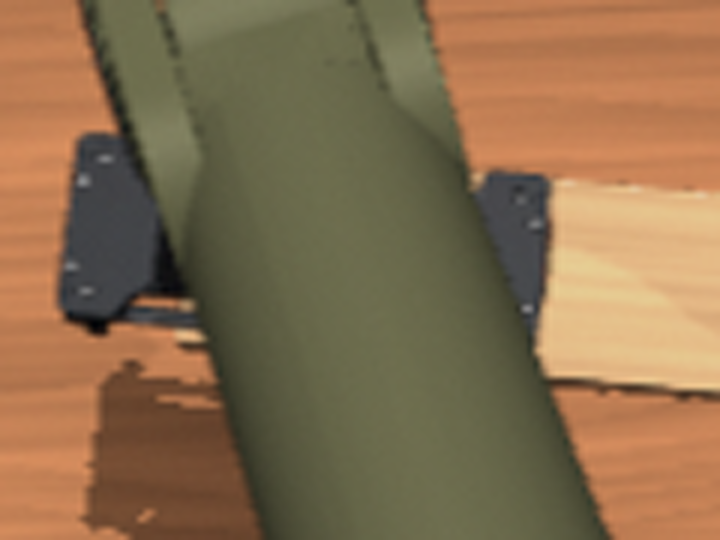

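Run:
```python
from h import *
s=load("side4.npz")
p=tool()[1]
print((proj(s,[p,p+[0,0,.05]])-[190,130])*5)
```

```text
[[290.21775    247.83104905]
 [287.98675199 164.17475188]]
```

Emit:
drive_tool(increments="-0.8 15 0 -0.1 255; 0 25 0 0 255; 0 25 0 0 255; 0 12 0 0 255; 0 5 0 0 255; 0 0 0 0 255; 0 0 0 0 255")

```text
time: 18.55
position: [0.5659, 0.0399, 0.0494]
tool_rot: [-1.136, 1.314, -1.316]
ft_force: [0.7, 0.1, 1.6]
grip_width: 0.01
```

Run:
```python
from h import *
goto(.5664,.0389,.048,-98.38)
t=grab("top");s=grab("side")
crop(t,190,140,310,230,6,"t7");crop(s,200,150,280,240,7,"s7")
p=tool()[1]
print((proj(s,[p,p+[0,0,.05]])-[200,150])*7)
```

```text
t 18.55 pos [0.5659 0.0399 0.0494] head -98.30 tilt 0.09 F [0.7  0.13 1.57] w 0.010
need tx 1.0 ty 1.4 tz 0.6 yaw 0.08
[[338.26519388 383.72033967]
 [335.36985781 278.25272757]]
```

View pics/s7.png

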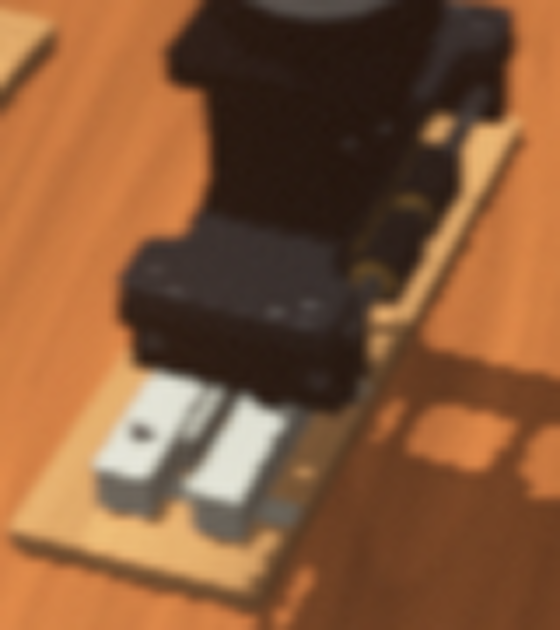

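Emit:
drive_tool(increments="0 1 1 0 255; 0 0 1 0 255; 0 0 1 0 255; 0 0 1 0 255; 0 0 0.5 0 255; 0 0 0.5 0 255; 0 0 0 0 255")

```text
time: 19.52
position: [0.5701, 0.0391, 0.0475]
tool_rot: [-1.137, 1.315, -1.315]
ft_force: [1.4, 0.8, -1.1]
grip_width: 0.005
```

Emit:
drive_tool(increments="0 0 0.5 0 255; 0 0 0.5 0 255; 0 0 0.5 0 255; 0 0 0.5 0 255; 0 0 0 0 255; 0 0 0 0 255")

```text
time: 20.27
position: [0.5721, 0.0388, 0.0475]
tool_rot: [-1.137, 1.315, -1.315]
ft_force: [0.2, 0.5, 1.0]
grip_width: 0.003
```

Emit:
drive_tool(increments="0 0 0.5 0 255; 0 0 0.5 0 255; 0 0 0.5 0 255; 0 0 0.5 0 255; 0 0 0 0 255; 0 0 0 0 255")

```text
time: 21.02
position: [0.5739, 0.0386, 0.0475]
tool_rot: [-1.138, 1.315, -1.315]
ft_force: [-1.3, -0.1, 0.2]
grip_width: 0.002
```

Emit:
drive_tool(increments="0 0 0.5 0 255; 0 0 0.5 0 255; 0 0 0.5 0 255; 0 0 0.5 0 255; 0 0 0 0 255")

```text
time: 21.65
position: [0.5747, 0.0385, 0.0473]
tool_rot: [-1.14, 1.317, -1.314]
ft_force: [-6.0, 0.7, 4.3]
grip_width: 0.007
```

Emit:
drive_tool(increments="0 0 0.5 0 255; 0 0 0.5 0 255; 0 0 0.5 0 255; 0 0 0.5 0 255; 0 0 0 0 255")

```text
time: 22.28
position: [0.5766, 0.0382, 0.0472]
tool_rot: [-1.14, 1.317, -1.314]
ft_force: [-5.5, 0.3, 3.5]
grip_width: 0.003
```

Emit:
drive_tool(increments="0 0 0.5 0 255; 0 0 0.5 0 255; 0 0 0.5 0 255; 0 0 0.5 0 255; 0 0 0.5 0 255; 0 0 0.5 0 255; 0 0 0.5 0 255; 0 0 0.5 0 255; 0 0 0 0 255")

```text
time: 23.4
position: [0.5806, 0.0376, 0.0472]
tool_rot: [-1.14, 1.317, -1.314]
ft_force: [-5.0, 0.6, 3.6]
grip_width: 0.003
```

Emit:
drive_tool(increments="0 0 0.3 0 255; 0 0 0.3 0 255; 0 0 0.3 0 255; 0 0 0.3 0 255; 0 0 0.3 0 255; 0 0 0 0 255")

```text
time: 24.15
position: [0.5821, 0.0374, 0.0473]
tool_rot: [-1.14, 1.317, -1.314]
ft_force: [-7.2, -0.9, 3.5]
grip_width: 0.003
```

Emit:
drive_tool(increments="0 0 0.2 0 255; 0 0 0.2 0 255; 0 0 0.2 0 255; 0 0 0.2 0 255; 0 0 0 0 255")

```text
time: 24.78
position: [0.5828, 0.0372, 0.0472]
tool_rot: [-1.14, 1.317, -1.314]
ft_force: [-6.4, 0.6, 3.4]
grip_width: 0.01
```

Emit:
drive_tool(increments="0 0 0.2 0 255; 0 0 0.2 0 255; 0 0 0.2 0 255; 0 0 0 0 255")

```text
time: 25.28
position: [0.5834, 0.0372, 0.0472]
tool_rot: [-1.14, 1.317, -1.314]
ft_force: [-5.9, 0.4, 4.4]
grip_width: 0.004
```

Run:
```python
from h import *
s,p,R=tool();print(p.round(5),s["ft_force"],s["time"])
```

```text
[0.58342 0.0372  0.04725] [-5.94116633  0.41581146  4.3823935 ] 25.275
```

Emit:
drive_tool(increments="0 0 0.2 0 255; 0 0 0.2 0 255; 0 0 0.2 0 255; 0 0 0 0 255")

```text
time: 25.78
position: [0.5838, 0.0371, 0.0472]
tool_rot: [-1.141, 1.317, -1.314]
ft_force: [-7.5, 0.3, 3.4]
grip_width: 0.007
```

Run:
```python
from h import *
s,p,R=tool();print(p.round(5),s["ft_force"],s["time"])
```

```text
[0.58375 0.03709 0.04722] [-7.47189632  0.26447989  3.38469386] 25.775
```

Emit:
drive_tool(increments="0 0 0.2 0 255; 0 0 0 0 255")

```text
time: 26.02
position: [0.5838, 0.0371, 0.0472]
tool_rot: [-1.141, 1.318, -1.314]
ft_force: [-6.9, 0.9, 4.4]
grip_width: 0.009
```

Run:
```python
from h import *
s,p,R=tool();print(p.round(5),s["ft_force"],s["time"])
t=grab("top");im=grab("side")
s,p,R=tool();print(p.round(5),s["ft_force"],s["time"])
crop(im,200,150,280,240,7,"s8");crop(t,190,140,310,230,6,"t8")
```

```text
[0.58379 0.03709 0.04723] [-6.94874476  0.8698935   4.39732148] 26.025
[0.58378 0.0371  0.04725] [-6.94101458  0.53016502  4.02389532] 26.125
```

View pics/s8.png

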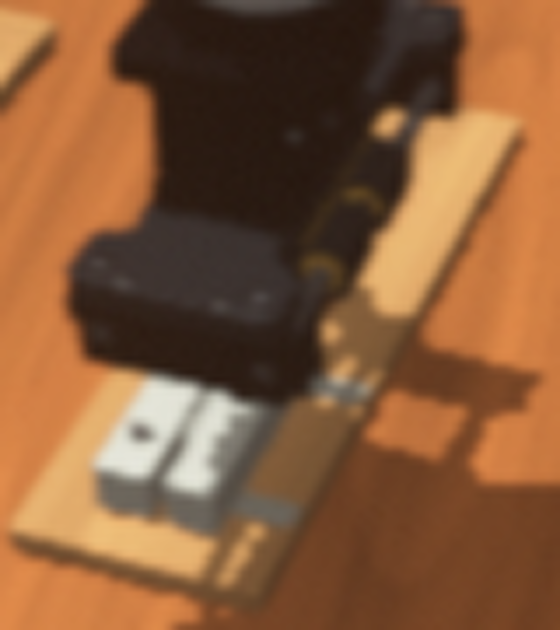

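Emit:
drive_tool(increments="0 0 0.2 0 255; 0 0 0 0 255; 0 0 0 0 255")

```text
time: 26.5
position: [0.5838, 0.0371, 0.0472]
tool_rot: [-1.141, 1.318, -1.313]
ft_force: [-7.2, 1.1, 6.0]
grip_width: 0.004
```

Run:
```python
from h import *
s,p,R=tool();print(p.round(5),s["ft_force"],s["time"])
```

```text
[0.58382 0.03713 0.04724] [-7.21998304  1.09692996  5.97896174] 26.5
```

Emit:
drive_tool(increments="0 0 0.2 0 255; 0 0 0 0 255; 0 0 0 0 255")

```text
time: 26.88
position: [0.5838, 0.0371, 0.0472]
tool_rot: [-1.142, 1.318, -1.313]
ft_force: [-9.1, 0.8, 4.7]
grip_width: -0.001
```

Run:
```python
from h import *
s,p,R=tool();print(p.round(5),s["ft_force"],s["time"])
```

```text
[0.58381 0.03709 0.04723] [-9.08333154  0.76007894  4.69643403] 26.875
```

Emit:
drive_tool(increments="0 0 -1 0 255; 0 0 -1 0 255; 0 0 -2 0 255; 0 0 -5 0 255; 0 -10 -3 0 255; 0 -25 0 0 255; 0 -30 0 0 255; 0 -20 0 0 255; 0 0 0 0 255")

```text
time: 28.0
position: [0.5755, 0.0387, 0.1345]
tool_rot: [-1.134, 1.312, -1.317]
ft_force: [-0.7, -0.3, -0.2]
grip_width: 0.006
```

Run:
```python
from h import *
goto(.6033,-.0564,.045,-98.38)
s=grab("side");crop(s,200,150,280,240,7,"s9");np.savez("side9.npz",**s)
```

```text
t 28.00 pos [0.5755 0.0387 0.1345] head -98.30 tilt 0.23 F [-0.67 -0.25 -0.19] w 0.006
need tx 90.0 ty 89.5 tz 41.3 yaw 0.08
```

View pics/s9.png

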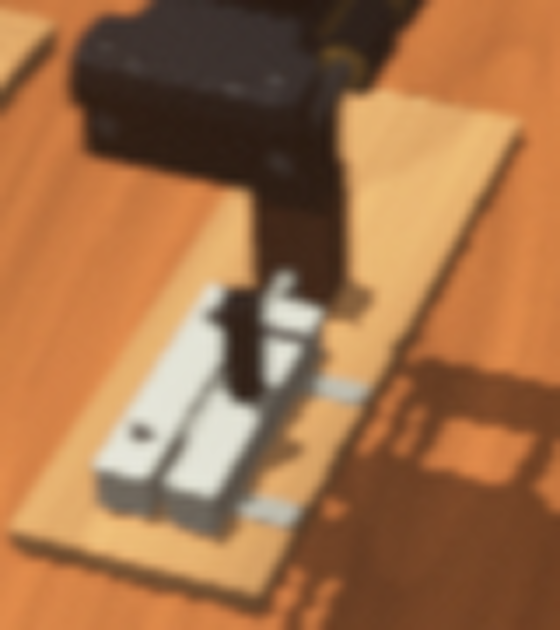

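Emit:
drive_tool(increments="5 0 5 0 126; 12 0 8 0 126; 18 0 9 0 126; 20 0 9 0 126; 18 0 7 0 126; 12 0 3 0 126; 5 0 0 0 126; 0 0 0 0 126; 0 0 0 0 126", squeeze=6)

```text
time: 29.18
position: [0.6017, -0.0554, 0.1326]
tool_rot: [-1.138, 1.314, -1.314]
ft_force: [0.3, -0.3, 0.0]
grip_width: 0.507
```

Run:
```python
from h import *
goto(.6029,-.0564,.041,-98.38)
```

```text
t 29.18 pos [ 0.6017 -0.0554  0.1326] head -98.22 tilt 0.02 F [ 0.28 -0.26  0.04] w 0.507
need tx 0.8 ty 91.6 tz 1.4 yaw 0.16
```

Emit:
drive_tool(increments="0.8 15 1.2 0 126; 0 25 0 0 126; 0 20 0 0 126; 0 10 0 0 126; 0 8 0 0 126; 0 0 0 0 126; 0 0 0 0 126; 0 0 0 0 126")

```text
time: 30.18
position: [0.6034, -0.0574, 0.0553]
tool_rot: [-1.136, 1.314, -1.316]
ft_force: [-0.4, 0.1, 0.1]
grip_width: 0.504
```

Run:
```python
from h import *
goto(.6029,-.0564,.041,-98.38)
```

```text
t 30.18 pos [ 0.6034 -0.0574  0.0553] head -98.30 tilt 0.07 F [-0.36  0.09  0.14] w 0.504
need tx -1.0 ty 14.3 tz -0.6 yaw 0.08
```

Emit:
drive_tool(increments="-0.8 7 -0.5 0.1 126; 0 5 0 0 126; 0 2 0 0 126; 0 0 0 0 126; 0 0 0 0 126; 0 0 0 0 150; 0 0 0 0 170")

```text
time: 31.05
position: [0.6026, -0.0565, 0.0407]
tool_rot: [-1.136, 1.316, -1.317]
ft_force: [-0.5, 0.9, 0.3]
grip_width: 0.383
```

Run:
```python
from h import *
goto(.6029,-.0564,.041,-98.38)
s=grab("side");crop(s,200,150,280,240,7,"s10")
```

```text
t 31.05 pos [ 0.6026 -0.0565  0.0407] head -98.40 tilt 0.01 F [-0.52  0.86  0.3 ] w 0.383
need tx -0.2 ty -0.3 tz 0.3 yaw -0.02
```

View pics/s10.png

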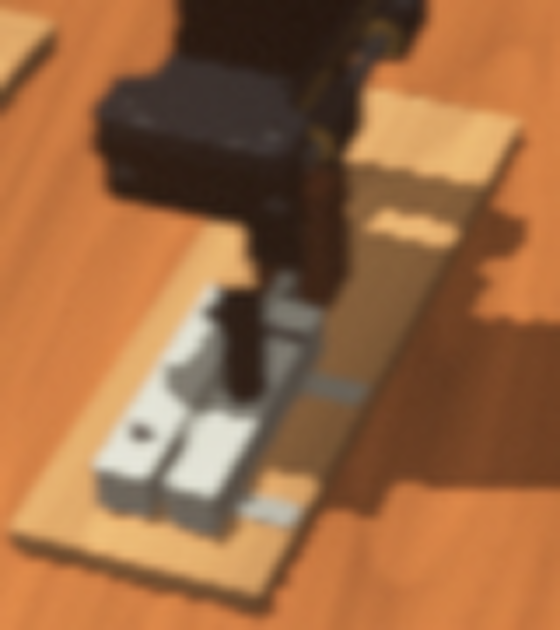

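Emit:
drive_tool(increments="0 0 0 0 180; 0 0 0 0 255; 0 0 0 0 255; 0 0 0 0 255; 0 0 0 0 255", squeeze=6)

```text
time: 31.72
position: [0.6025, -0.0565, 0.0406]
tool_rot: [-1.136, 1.316, -1.316]
ft_force: [0.5, 0.3, -0.2]
grip_width: 0.295
```

Emit:
drive_tool(increments="0.5 0 0 0 255; 1 0 0 0 255; 1 0 0 0 255; 1 0 0 0 255; 1 0 0 0 255; 0 0 0 0 255")

```text
time: 32.48
position: [0.6018, -0.0612, 0.0406]
tool_rot: [-1.136, 1.316, -1.317]
ft_force: [0.6, 0.4, 0.6]
grip_width: 0.3
```

Run:
```python
from h import *
goto(.6029,-.0564,.041,-98.38)
```

```text
t 32.48 pos [ 0.6018 -0.0612  0.0406] head -98.41 tilt 0.01 F [0.62 0.41 0.55] w 0.300
need tx -4.9 ty -0.4 tz 0.4 yaw -0.03
```

Emit:
drive_tool(increments="1.5 0 0 0 255; 1.5 0 0 0 255; 1.5 0 0 0 255; 1.5 0 0 0 255; 1.5 0 0 0 255; 1.5 0 0 0 255")

```text
time: 33.22
position: [0.6005, -0.07, 0.0406]
tool_rot: [-1.136, 1.316, -1.316]
ft_force: [-1.0, 1.3, 0.7]
grip_width: 0.297
```

Run:
```python
from h import *
goto(.6029,-.0564,.041,-98.38)
t=grab("top");s=grab("side");crop(s,200,150,280,240,7,"s11");crop(t,215,155,285,200,10,"t11")
s=tool()[0]; print(s["ft_force"],s["position"])
```

```text
t 33.23 pos [ 0.6005 -0.07    0.0406] head -98.40 tilt 0.00 F [-1.05  1.26  0.7 ] w 0.297
need tx -13.8 ty -0.4 tz 0.4 yaw -0.02
[0.34932605 1.57454945 1.37820983] [ 0.60048594 -0.0701918   0.04057617]
```

View pics/t11.png

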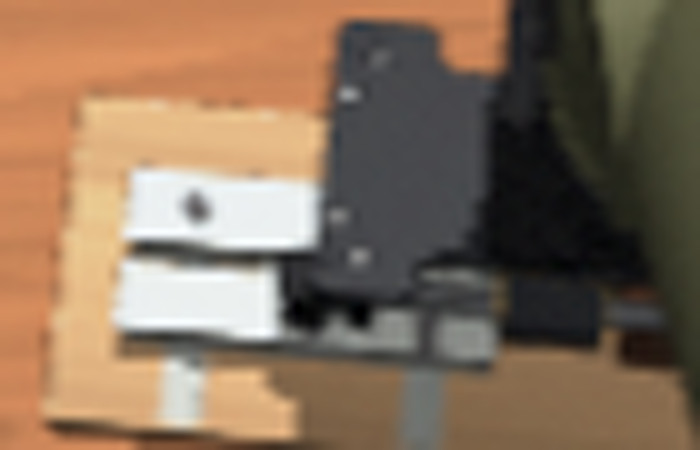

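View pics/s11.png

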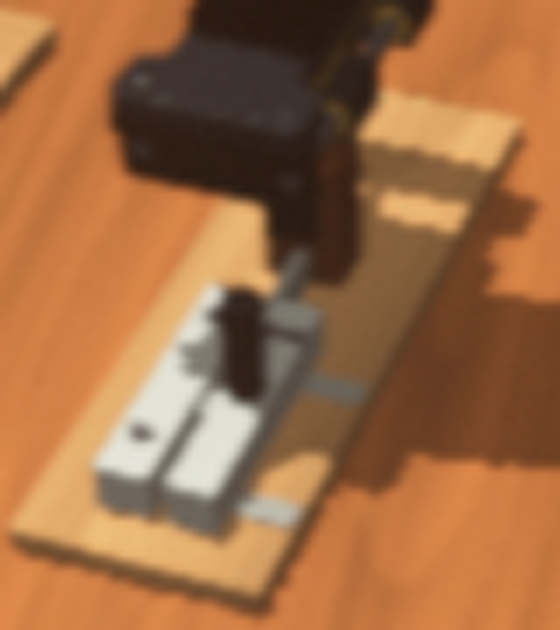

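Emit:
drive_tool(increments="1.5 0 0 0 255; 1.5 0 0 0 255; 2 0 0 0 255; 2 0 0 0 255; 2 0 0 0 255; 2 0 0 0 255; 2 0 0 0 255; 2 0 0 0 255; 2 0 0 0 255; 2 0 0 0 255; 2 0 0 0 255; 1.5 0 0 0 255; 0 0 0 0 255")

```text
time: 34.95
position: [0.5972, -0.0924, 0.0405]
tool_rot: [-1.137, 1.316, -1.317]
ft_force: [-0.1, 1.0, 1.9]
grip_width: 0.296
```

Run:
```python
from h import *
goto(.6029,-.0564,.041,-98.38)
t=grab("top");s=grab("side");crop(s,200,150,280,240,7,"s12");np.savez("side12.npz",**s)
s=tool()[0]; print(s["ft_force"],s["torque"],s["position"])
```

```text
t 34.95 pos [ 0.5972 -0.0924  0.0405] head -98.41 tilt 0.02 F [-0.06  0.96  1.94] w 0.296
need tx -36.5 ty -0.5 tz 0.4 yaw -0.03
[0.39619113 1.17859868 1.19893113] [0.36485671 0.03129168 0.01134204] [ 0.59720309 -0.09243521  0.04058715]
```

View pics/s12.png

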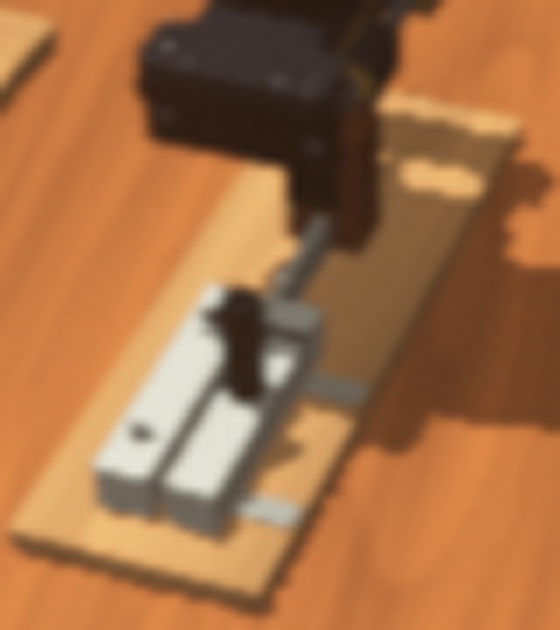

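Emit:
drive_tool(increments="1 0 0 0 255; 1.5 0 0 0 255; 1.5 0 0 0 255; 1 0 0.2 0 255; 1 0 0 0 255; 0.5 0 0 0 255")

```text
time: 35.8
position: [0.5965, -0.0977, 0.0406]
tool_rot: [-1.136, 1.316, -1.315]
ft_force: [-0.7, 4.7, 3.4]
grip_width: 0.303
```

Run:
```python
from h import *
goto(.6029,-.0564,.041,-98.38)
s=tool()[0]; print(s["ft_force"],s["torque"],s["position"].round(5))
```

```text
t 35.80 pos [ 0.5965 -0.0977  0.0406] head -98.37 tilt 0.06 F [-0.68  4.67  3.41] w 0.303
need tx -41.7 ty -0.4 tz 0.3 yaw 0.01
[-0.68443848  4.6660987   3.40637924] [1.23166436 0.05724105 0.06417346] [ 0.5965  -0.09766  0.04056]
```

Emit:
drive_tool(increments="0 0 -0.2 0 255; 0 0 0 0 255")

```text
time: 36.05
position: [0.5962, -0.099, 0.0405]
tool_rot: [-1.137, 1.316, -1.317]
ft_force: [-0.2, 2.7, 2.5]
grip_width: 0.296
```

Run:
```python
from h import *
goto(.6029,-.0564,.041,-98.38)
s=tool()[0]; print(s["ft_force"],s["torque"],s["position"].round(5))
t=grab("top");s=grab("side");crop(s,200,150,280,240,7,"s13");np.savez("side13.npz",**s);crop(t,215,155,285,200,10,"t13")
s=tool()[0]; print(s["ft_force"],s["torque"],s["position"].round(5))
```

```text
t 36.05 pos [ 0.5962 -0.099   0.0405] head -98.41 tilt 0.04 F [-0.24  2.66  2.54] w 0.296
need tx -43.1 ty -0.5 tz 0.4 yaw -0.03
[-0.23936793  2.66269438  2.53581847] [ 0.796782   -0.04636714  0.06214769] [ 0.59625 -0.09902  0.04054]
[0.77667503 1.95170705 2.99939912] [ 0.76851021 -0.00998804  0.06011688] [ 0.59628 -0.09907  0.04057]
```

View pics/s13.png

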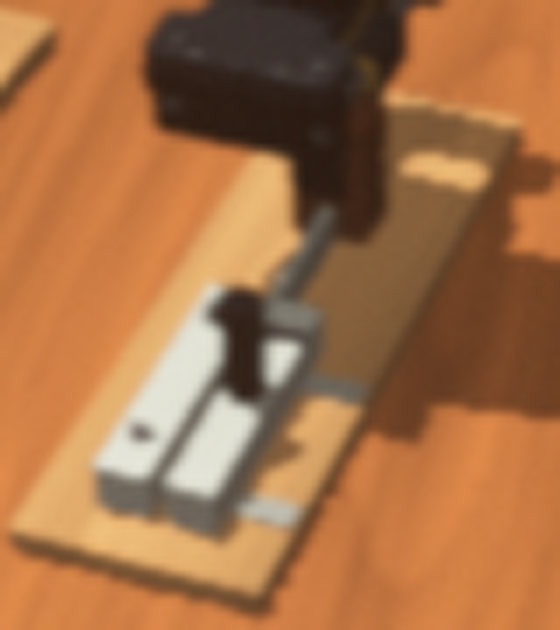

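View pics/t13.png

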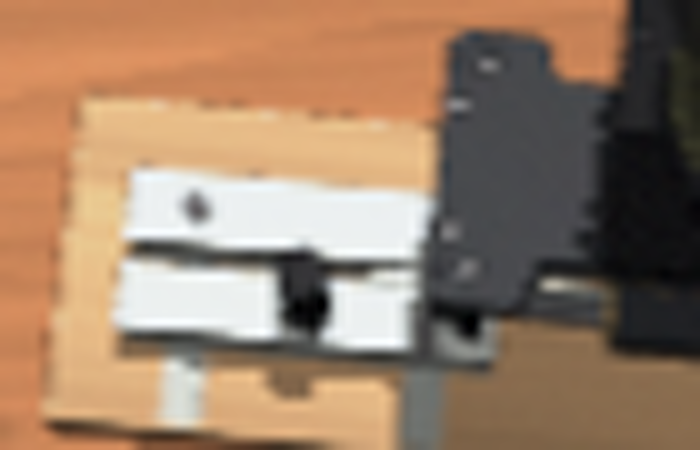

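Emit:
drive_tool(increments="0 0 0 0 170; 0 0 0 0 165; 0 0 0 0 165; 0 0 0 0 180; 0 0 0 0 255; 0 0 0 0 255; 0 0 0 0 255", squeeze=5)

```text
time: 37.02
position: [0.5961, -0.0988, 0.0404]
tool_rot: [-1.137, 1.317, -1.317]
ft_force: [0.1, -1.1, -1.5]
grip_width: 0.299
```

Run:
```python
from h import *
goto(.6029,-.0564,.041,-98.38)
s=tool()[0]; print(s["ft_force"],s["torque"],s["position"].round(5))
```

```text
t 37.02 pos [ 0.5961 -0.0988  0.0404] head -98.41 tilt 0.02 F [ 0.06 -1.06 -1.46] w 0.299
need tx -43.0 ty -0.6 tz 0.5 yaw -0.03
[ 0.06151373 -1.05849982 -1.46298317] [-0.04805531  0.11761158 -0.02207014] [ 0.59613 -0.09882  0.0404 ]
```

Emit:
drive_tool(increments="1 0 0 0 255; 1.5 0 0 0 255; 1.5 0 0 0 255; 1.5 0 0 0 255; 1.5 0 0 0 255")

```text
time: 37.65
position: [0.5951, -0.1058, 0.0404]
tool_rot: [-1.137, 1.317, -1.317]
ft_force: [-0.0, -0.3, -2.5]
grip_width: 0.299
```

Run:
```python
from h import *
goto(.6029,-.0564,.041,-98.38)
s=tool()[0]; print(s["ft_force"],s["torque"],s["position"].round(5))
t=grab("top");s=grab("side");crop(s,200,150,280,240,7,"s14");np.savez("side14.npz",**s);crop(t,215,155,285,200,10,"t14")
s=tool()[0]; print(s["ft_force"],s["torque"],s["position"].round(5))
```

```text
t 37.65 pos [ 0.5951 -0.1058  0.0404] head -98.41 tilt 0.03 F [-0.03 -0.27 -2.54] w 0.299
need tx -50.1 ty -0.6 tz 0.5 yaw -0.03
[-0.03462109 -0.26628684 -2.53597203] [ 0.00562416 -0.00198039 -0.03031996] [ 0.59508 -0.10585  0.04043]
[-0.39192392 -0.14412358 -1.24327506] [-0.03661195  0.03083895  0.03015573] [ 0.59506 -0.10604  0.04046]
```

View pics/t14.png

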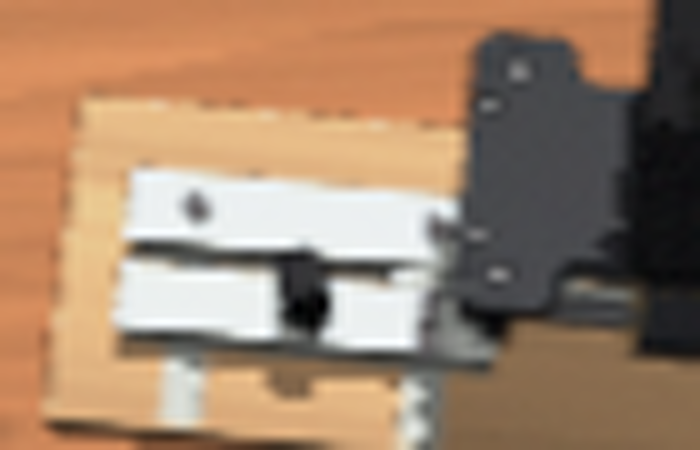

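Run:
```python
from h import *
t=load("top0.npz");s=load("side9.npz")
th=np.radians(81.62); ex=np.array([np.cos(th),np.sin(th)]); ey=np.array([-ex[1],ex[0]])
def J(c,W): 
    r=np.atleast_2d(W)[:,:2]-(np.array(c)-(-.02*ex+.005*ey)); return (np.stack([r@ex,r@ey],1)*1000).round(1)
print("tip t14",J([.6042,-.043],onz(t,[[215+39/1-.45,155+27-.45]],.030)))
print("tip t13",J([.6042,-.043],onz(t,[[215+35.5-.45,155+26.7-.45]],.030)))
s=load("side14.npz")
crop(s,205,180,260,235,14,"s14b")
crop(load("side9.npz"),205,180,260,235,14,"s9b")
```

```text
tip t14 [[32.6  4.8]]
tip t13 [[42.8  4.8]]
```

View pics/s14b.png

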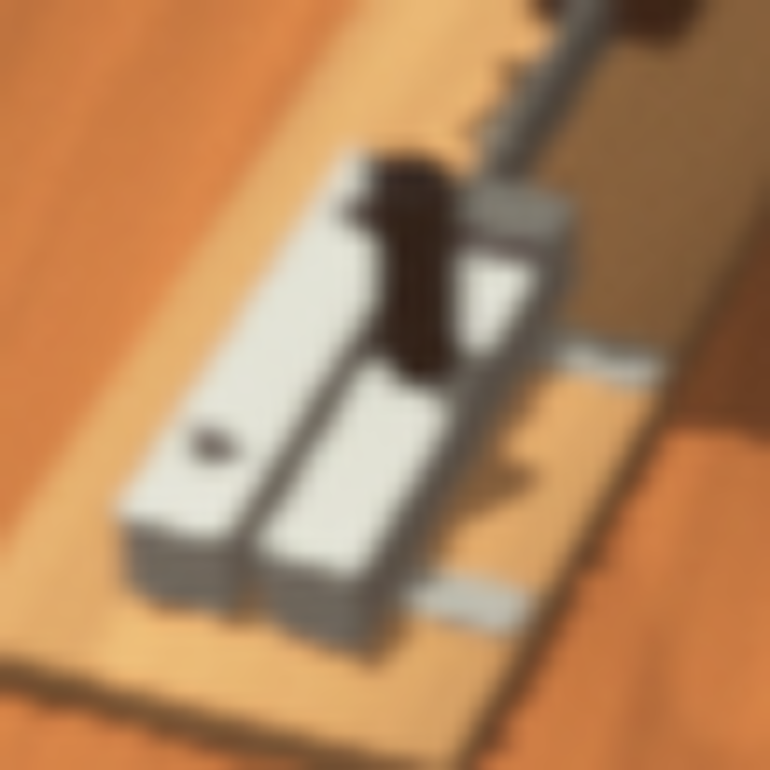

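View pics/s9b.png

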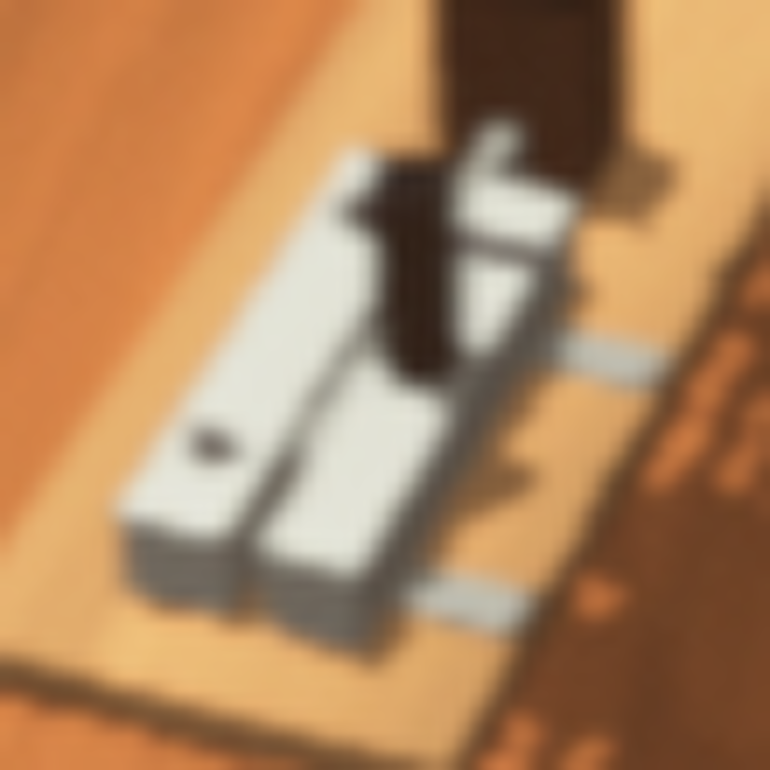

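Emit:
drive_tool(increments="0 0 0.15 0 255; 0 0 0 0 255")

```text
time: 38.0
position: [0.5952, -0.1058, 0.0405]
tool_rot: [-1.137, 1.316, -1.317]
ft_force: [-0.9, -0.8, -2.2]
grip_width: 0.299
```

Run:
```python
from h import *
s=tool()[0]; print(s["ft_force"],s["torque"],s["position"].round(5))
```

```text
[-0.86796109 -0.78007015 -2.15489028] [-0.16919465  0.15113035 -0.00362974] [ 0.5952  -0.10581  0.04048]
```

Emit:
drive_tool(increments="0.5 0 0.1 0 255; 0.5 0 0 0 255")

```text
time: 38.25
position: [0.5952, -0.1058, 0.0404]
tool_rot: [-1.136, 1.317, -1.315]
ft_force: [-0.9, 1.5, -1.4]
grip_width: 0.299
```

Run:
```python
from h import *
s=tool()[0]; print(s["ft_force"],s["torque"],s["position"].round(5))
```

```text
[-0.9324949   1.46559007 -1.42157357] [0.25065578 0.20951412 0.02630312] [ 0.59521 -0.10579  0.04043]
```

Emit:
drive_tool(increments="0 0 -0.15 0 255; 0.5 0 0 0 255; 1 0 0 0 255; 1 0 0 0 255; 1.5 0 0 0 255; 1.5 0 0 0 255")

```text
time: 39.0
position: [0.5943, -0.1122, 0.0405]
tool_rot: [-1.137, 1.316, -1.317]
ft_force: [-1.4, 2.2, -1.5]
grip_width: 0.301
```

Run:
```python
from h import *
s=tool()[0]; print(s["ft_force"],s["torque"],s["position"].round(5))
```

```text
[-1.43401116  2.16089875 -1.49193374] [0.55505257 0.19113382 0.07612135] [ 0.59429 -0.11224  0.04055]
```

Emit:
drive_tool(increments="0 0 -0.2 0 255; 1 0 0 0 255; 1.5 0 0 0 255; 2 0 0 0 255; 2 0 0 0 255; 2 0 0 0 255")

```text
time: 39.75
position: [0.593, -0.1207, 0.0406]
tool_rot: [-1.136, 1.316, -1.317]
ft_force: [-1.0, 0.3, -1.1]
grip_width: 0.297
```

Emit:
drive_tool(increments="2 0 0 0 255; 3 0 0 0 255; 4 0 0 0 255; 4 0 0 0 255; 4 0 0 0 255; 4 0 0 0 255; 4 0 0 0 255; 4 0 0 0 255; 3 0 0 0 255; 1 0 0 0 255; 0 0 0 0 255; 0 0 0 0 255")

```text
time: 41.25
position: [0.5882, -0.1527, 0.0406]
tool_rot: [-1.136, 1.316, -1.316]
ft_force: [0.2, -1.1, -2.2]
grip_width: 0.299
```

Run:
```python
from h import *
goto(.583,-.1506,.04,-98.38)
t=grab("top");s=grab("side");crop(s,200,140,290,240,6,"s15");np.savez("side15.npz",**s);np.savez("top15.npz",**t);crop(t,215,155,305,210,8,"t15")
```

```text
t 41.25 pos [ 0.5882 -0.1527  0.0406] head -98.38 tilt 0.00 F [ 0.24 -1.08 -2.19] w 0.299
need tx -1.4 ty 0.6 tz -5.4 yaw -0.00
```

View pics/t15.png

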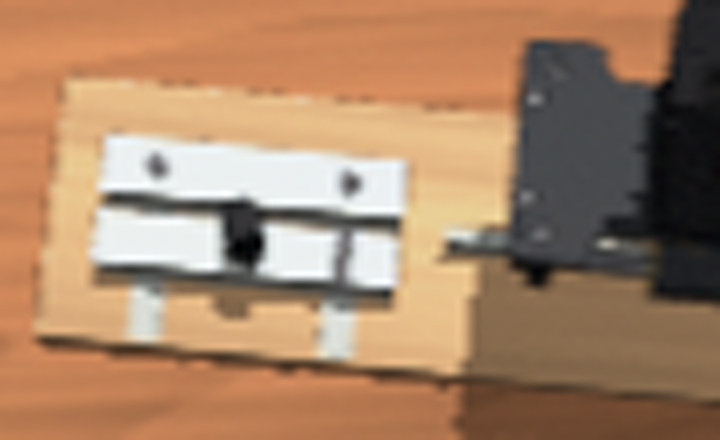

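View pics/s15.png

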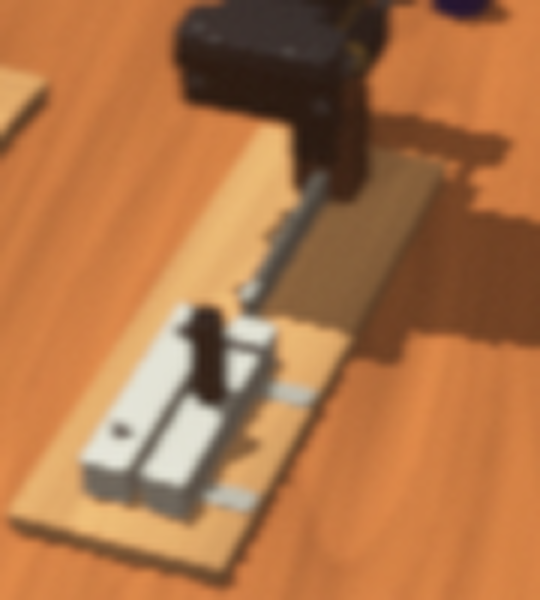

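Run:
```python
from h import *
th=np.radians(81.62); ex=np.array([np.cos(th),np.sin(th)]); ey=np.array([-ex[1],ex[0]])
c={"top":np.array([.6042,-.043]),"side":np.array([.6077,-.0426])}
def J(n,W): 
    r=W[:,:2]-(c[n]-(-.02*ex+.005*ey)); return np.stack([r@ex,r@ey],1)*1000
def seg(n,d,nm,a,b,z,half=1.3):
    e=edge(d["img"],a,b,half=half); print(n,nm,"res %.2f"%e[2],J(n,onz(d,[e[0],e[1]],z)).round(1).tolist())
t=load("top15.npz");s=load("side15.npz")
f=lambda x,y:(215+(x+.5)/8-.5,155+(y+.5)/8-.5)
seg("top",t,"fence outer",f(106,134),f(405,160),.034)
seg("top",t,"fence inner",f(102,193),f(402,215),.034)
seg("top",t,"guide inner",f(98,209),f(210,214),.034)
seg("top",t,"guide inner",f(260,222),f(400,232),.034)
seg("top",t,"guide outer",f(95,266),f(395,288),.034)
g=lambda x,y:(200+(x+.5)/6-.5,140+(y+.5)/6-.5)
seg("side",s,"fence outer",g(83,460),g(180,308),.034)
seg("side",s,"fence inner",g(128,470),g(188,378),.034,1)
seg("side",s,"guide inner",g(143,470),g(192,392),.034,1)
seg("side",s,"guide outer",g(188,486),g(272,330),.034)
crop(t,222,165,272,205,15,"t15b");crop(s,208,185,250,230,14,"s15b")
```

```text
top fence outer res 0.11 [[109.7, -17.9], [1.0, -17.5]]
top fence inner res 0.10 [[108.7, 3.5], [0.2, 2.9]]
top guide inner res 0.09 [[109.4, 9.9], [69.0, 9.5]]
top guide inner res 0.08 [[50.8, 9.7], [0.3, 9.2]]
top guide outer res 0.09 [[108.1, 30.5], [0.2, 29.4]]
side fence outer res 0.08 [[109.2, -16.4], [3.5, -16.6]]
side fence inner res 0.01 [[108.7, 4.6], [46.6, 5.7]]
side guide inner res 0.00 [[106.6, 10.5], [54.5, 11.0]]
side guide outer res 0.08 [[109.0, 31.5], [4.4, 29.3]]
```

View pics/s15b.png

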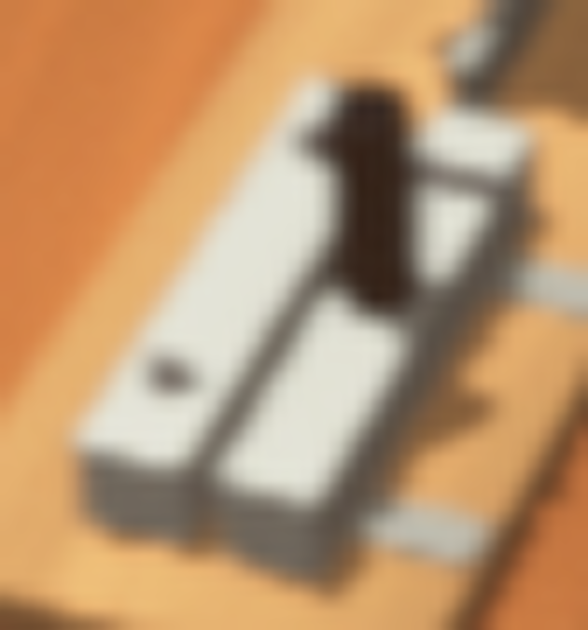

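Emit:
drive_tool(increments="0 0.3 0 0 255; 0 0 0 0 255; 0 0 0 0 170; 0 0 0 0 140; 0 0 0 0 126; 0 0 0 0 110; 0 0 0 0 110; 0 -10 0 0 110; 0 -20 0 0 110; 0 -30 0 0 110; 0 -40 0 0 110; 0 -30 0 0 110; 0 0 0 0 110; 0 0 0 0 110")

```text
time: 43.1
position: [0.5879, -0.153, 0.1705]
tool_rot: [-1.137, 1.316, -1.317]
ft_force: [-0.1, 0.2, -0.3]
grip_width: 0.568
```

Run:
```python
from h import *
goto(.583,-.1506,.04,-98.38)
t=grab("top");s=grab("side");crop(s,200,120,300,240,5,"s16");crop(t,215,155,335,230,6,"t16")
```

```text
t 43.10 pos [ 0.5879 -0.153   0.1705] head -98.40 tilt 0.03 F [-0.11  0.17 -0.28] w 0.568
need tx -1.6 ty 130.5 tz -5.2 yaw -0.02
```

View pics/s16.png

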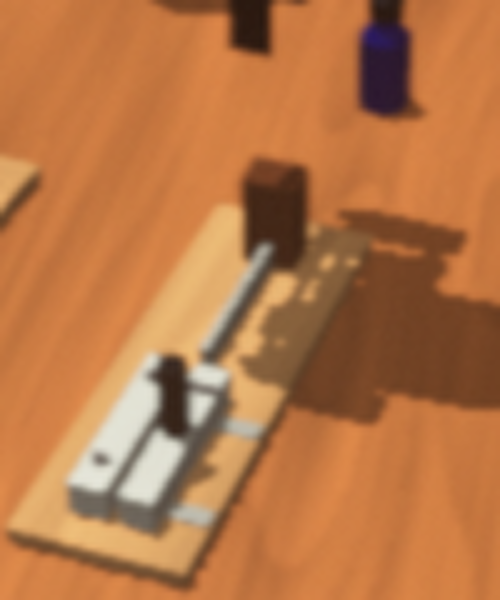

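View pics/t16.png

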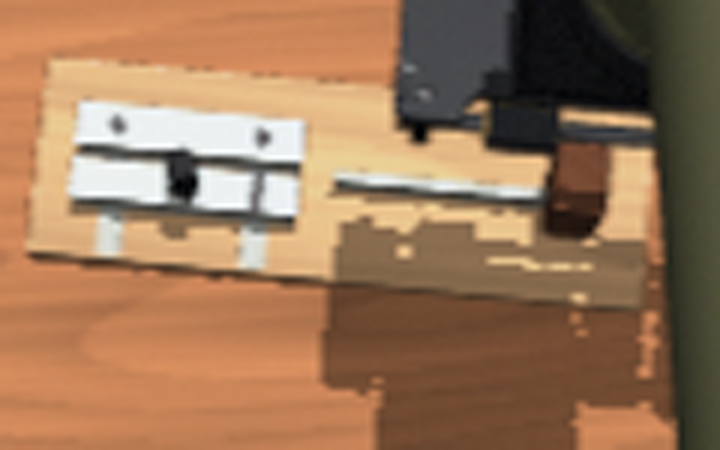

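```bash
python3 -c "
from bench import workorder
print(workorder.close_job())"
```

```text
the job is handed in; nothing more can be done
None
```

The guide is set and the job is handed in at about 43 s of the 72 s allowed. No verdict is reported.

**What I did**
- **Insertion:** I gripped the feeler by its handle, set it on the apron in line with the lane, and slid the blade about 78 mm into the gap against the fence.
- **Setting the guide:** I let go of the feeler and pushed the guide by its post with closed fingers. It stopped after about 9.7 mm of travel, at about 9 N of push. Less the 6 N sliding friction, that leaves roughly 3 N on the blade.
- **Drawing out:** I drew the blade out by the handle with a light grip, re-gripping once part-way, then let go with the feeler standing on the apron.

**Last checks**
- **Gap:** the rail edges measured about 6.3 mm apart in the top view and 5.5 mm in the side view. Outer-edge widths gave 5.7 and 4.9 mm, so one of the four readings is just under the 5 mm limit. The guide looked unshifted in the pictures before and during the draw.
- **Feeler:** it stands upright, about 15 mm clear of the rails, with the gripper well above it. The force reading was near zero.
- **Bottles and jar:** I never moved near them. I did not measure their positions again at the end.

**What I could not confirm**
- **Forces on the blade:** these can't be read directly, so the nip and drag steps are judged from wrist force and arm lag.
- **Drag:** it was uneven, usually about 1 N. It rose to 4.7 N when I added 0.2 mm of sideways nudge with the tip about 37 mm in, and fell to nearly nothing after the re-grip. A second small nudge brought it back to about 2 N with the tip 23 to 30 mm in.
- **8 N limit:** the 4.7 N peak is where the contact force may have come closest to 8 N. I saw no sign that it was passed, but cannot rule it out.

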